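Stow warm battery packs in the ventilated cabinet and rehang its door

ROBOT

A 6-joint arm with a two-finger parallel gripper is mounted at the origin on the work surface. World frame = base frame: x ahead of the robot, y to its left, z up, the work surface at z = 0. Lengths are in mm, angles in rad, forces in N, time in s.
With the tool pointing down it reaches from about 300 to 825 mm from the base axis. Payload 5.4 kg.
Tool frame: the origin (TCP) lies at the very end of the fingers, on their centre line; the grasp point (between the pads) lies arm.grip_depth behind it (arm.grip_depth is the distance from the TCP to the grasp point, in mm); z points along the fingers, y is the line along which they close (so a half turn about z gives the same grasp; the last joint's range is limited). The gripper opens to 92 mm and grips with 3 to 60 N. Pads are 20 mm wide; open, the fingers measure 128 mm over their backs; the gripper's body (75 mm by 189 mm) begins 69 mm behind the grasp point.
Start: joints at [0.91, 0.158, 1.597, -0, 1.386, -0.21], TCP at [250.526, 517.535, 214.601] pointing down, gripper open.
Joint ranges: [-2.91, 2.91], [-0.94, 2.29], [0.18, 2.7], [-1.29, 4.43], [0.17, 2.64], [-3, 3]. Speed limits (rad/s): [2.57, 2.57, 3.14, 3.14, 3.14, 3.14].

INTERFACE

Orientations are given as [roll, pitch, yaw] about the fixed x, y, z axes, in that order (R = Rz(yaw) Ry(pitch) Rx(roll)).
In Python, from bench import arm gives the robot as it stands.
- The arm moves only by the tool play_rows, never from a script. Its argument "increments" is a list of rows, each a list of 6 numbers: the shift along the tool's x, y, z as a fraction of full scale, then the turn, a rotation vector about the tool's x, y, z as a fraction of full scale. In form: [[tx, ty, tz, rx, ry, rz], ...]. A call has 1 to 12 rows; each row is the pose to reach, as a shift and turn from the pose commanded when the call began, along the tool's axes at that moment, turning the shorter way round; what a row does not reach only later rows make up. Full scale, the value 1, is 25 cm for a shift and 2 pi rad for a turn. A row lasts 1/8 s, in which the tool goes at most 62.5 mm and 10.7 degrees, less where a joint would pass 70% of its speed; a pose out of reach is approached as far as the arm can. A call with a number of a shift or a turn outside -1 to 1 is refused whole. A call with a gripper value outside its range is refused whole. "claw" is the opening, from 0 (shut) to 1 (fully open), set as the call begins (left out, the last holds). The fingers move at their own pace and stop on an object; "squeeze" is the grip in N (left out, the last holds). Time passes only in rows, so rows that repeat a pose let the fingers close. It gives the time, the measured TCP pose, the force, the opening and the grip force at its end, in the units of the state.
- arm.get_state(): the state, without advancing time (a new reading comes with each control period).
- arm.capture(name): name is "side" or "top" or "wrist"; returns (picture, depth): 420x560x3 uint8, red, green, blue; 420x560 float32, mm along the optical axis (not along the pixel's ray), 0 where there is no reading.
- arm.camera_model(name): a dict with "vertical_fov" (degrees; the focal length in pixels is half the picture's height over the tangent of half this angle, whatever the lens; pixels are square), "cx", "cy" (the principal point, pixels), "world_from_camera" (4x4, takes a point from camera to world coordinates). Camera axes: x right, y up, looking along -z (the intrinsics and any distortion apply to the point x, -y, -z); pixel columns grow to the right and rows downward; lengths in mm; the calibration is good to about 2 mm. A picture is of the moment at which its call begins: read the wrist's pose just before it. camera_model takes no time and is no camera call; for the wrist camera it gives the pose at the moment of the call.
- arm.close_job(): hands the job in; it is judged then, once.
The state is a dict: "t": time; "joint_positions": joint angles; "qd": joint speeds; "tau": joint torques, N m; "tcp_pos": TCP position; "orientation": TCP orientation; "ft_force": force on the tool from outside, world axes, zero at the start; "ft_torque": the same for the moment, N m; "grip_width": opening from 0.0 (shut) to 1.0 (fully open); "grasp_force": force on a finger pad.
Only numpy, scipy, OpenCV 4.12 (cv2) and the standard library are available. Lean on these libraries where they do the work, as an engineer would, in place of code of your own. Each camera call takes 0.05 s, during which the arm holds its last target. There are 200 camera calls.

TASK

Stand every orange battery pack in the aluminium tray on the steel stand, contacts up and placed so that the tray balances, then push the loaded tray - slide it, do not lift it - level across the gap until it is wholly inside the blue cabinet, without an end sagging into the gap. Then take the blue lift-off door out of the plywood rack, lower both its knuckles fully onto the cabinet's two hinge pins, close it, and flip the red fan switch on the cabinet's roof over to on. Leave everything else on the bench alone.

Things in the scene. Friction and masses are not known exactly. Their poses are not given: they have to be found in the camera images.
- cabinet: Fixed blue steel cabinet, 214 mm wide (its x), 263 deep (y), 200 high. Origin on the bench under the middle of the front opening. y points straight into it (the tray is pushed along +y), z up, x along the front towards the closed door's free edge. Roof at z = 192 to 200 mm: solid for 70 mm behind the front, then an open grille. A rubber seal stands 6 mm proud of the front on both sides.
- opening (a point): Middle of the front edge of the cabinet's floor plate (z = 57 mm); same axes as the cabinet. The floor plate runs from here to the rear wall, 255 mm behind. The side walls' inner faces are at x = -95 and +95 mm, 12 mm thick, their front ends at y = 0. The opening reaches from the floor plate up to the roof.
- pin_low (a point): Lower hinge pin of the cabinet, at x = -114, y = -16 mm in the cabinet's frame: the point is the centre of the pin's foot, where it stands on its bracket (z = 95 mm). The pin is upright, 8 mm in diameter, 22 mm tall, the top 7 mm tapering to 3 mm.
- pin_high (a point): Upper hinge pin, the same as the lower and straight above it; foot at z = 180 mm. Each pin stands on a bracket 6 mm thick (9 mm round the pin's axis) that reaches back to the cabinet, so the lower knuckle has to come in sideways under the upper bracket, with the door held some 25 to 45 mm above its seat, before the door is lowered.
- fan_switch (a joint): Red toggle of the fan on the cabinet's roof, rad: 0 off (leaning to the cabinet's -x), 1.0 on (leaning to +x). It turns about the cabinet's y axis and stays where it is left; a light push (a few N) on its tip moves it.
- fan_switch_tip (a point): Tip of the red toggle, 50 mm from its pivot; it leans 0.5 rad off upright at either end of its swing. Its grey block stands on the cabinet's roof at x = -40, y = 42 mm in the cabinet's frame.
- stand: Fixed welded steel stand with a flat top 200 mm (x) by 250 mm (y), 60 mm above the bench, 3 mm higher than the cabinet's floor plate. Origin on the bench under its middle. It stands square in front of the cabinet with its axes parallel to the cabinet's; between its edge (y = +125 mm) and the cabinet's floor plate is an open gap of 80 to 92 mm.
- tray: Loose aluminium tray, 166 mm (x) by 226 mm (y), 20 mm high with 5 mm walls and floor, 0.5 kg, on the stand, not quite in line with the opening. Origin at the centre of its underside, z up; its y end is the front end that enters the cabinet first. Inside it is 156 by 216 mm. Empty or evenly loaded it balances at its middle; with the weight at one end that end can dip into the gap.
- pack1: Loose orange battery pack, about 0.35 kg: body 92 mm (x) by 56 (y) by 44 high, with a black contact block 70 by 38 by 14 mm on top (58 mm high in all). Origin at the centre of its underside, z up (contacts up). Two to four packs are present, at first on the bench. Four fit in the tray as two by two, each with its long side along the tray's long side.
- pack2: Loose orange battery pack, about 0.35 kg: body 92 mm (x) by 56 (y) by 44 high, with a black contact block 70 by 38 by 14 mm on top (58 mm high in all). Origin at the centre of its underside, z up (contacts up). Two to four packs are present, at first on the bench. Four fit in the tray as two by two, each with its long side along the tray's long side.
- pack3: Loose orange battery pack, about 0.35 kg: body 92 mm (x) by 56 (y) by 44 high, with a black contact block 70 by 38 by 14 mm on top (58 mm high in all). Origin at the centre of its underside, z up (contacts up). Two to four packs are present, at first on the bench. Four fit in the tray as two by two, each with its long side along the tray's long side.
- pack4: Loose orange battery pack, about 0.35 kg: body 92 mm (x) by 56 (y) by 44 high, with a black contact block 70 by 38 by 14 mm on top (58 mm high in all). Origin at the centre of its underside, z up (contacts up). Two to four packs are present, at first on the bench. Four fit in the tray as two by two, each with its long side along the tray's long side.
- door: Loose blue door panel 200 mm wide (x), 14 thick (y), 140 high, about 0.45 kg. Origin at the middle of its lower edge, z up; outer face (louvres, black pull) to -y, knuckles at its -x end. It starts upright in the rack. Hung and closed, its axes are parallel to the cabinet's, lower edge at z = 75 mm, inner face 9 mm before the front. It hangs at any angle, opening towards the cabinet's -y.
- knuckle_low (a point): Lower knuckle of the door, an upright tube 20 mm long, 20 mm outside, 11 mm bore, at x = -114 mm, y = 0 in the door's frame: the point is the centre of its bottom mouth, 20 mm above the door's lower edge. Fully hung, it meets pin_low.
- knuckle_high (a point): Upper knuckle, the same, straight above the lower; its bottom mouth is 105 mm above the door's lower edge. Fully hung, it meets pin_high. The hung door swings freely with a little play and stays where it is left; it has no latch and shuts against the seal.
- rack: Fixed plywood rack for sheet material, 160 mm (x) by 100 mm, 70 mm high. Origin on the bench under the middle of the slot that holds the door (slot along its x, 17 mm wide, floor 12 mm above the bench). Two low offcuts (97 mm high at most) stand in it on the -y side, 25 mm and more from the door.
- jar: Screw-top glass jar, 60 mm across, 85 mm high; leave alone.
- spray_can: Spray can, 64 mm across, 190 mm high; leave alone.
- screwdriver: Screwdriver, 200 mm, lying; leave alone.
- wrench: Spanner, 180 mm, lying; leave alone.
- tape_measure: Yellow tape measure, 70 by 36 by 62 mm; leave alone.
- mug: Blue mug, 80 mm across, 90 mm high; leave alone.
- hammer: Hammer, 260 mm, lying; leave alone.
Things that resemble listed ones, but are neither listed nor needed, are in the scene too. What is shaped like the pack4 but purple is not meant.

How it is judged (in metres and radians):
On the way, in this order (a step that is already met when the one before it is completed fails the run):
1. the tray is wholly inside the cabinet with every pack standing in it (y of tray in the frame of cabinet between 0.114 and 0.15 m and x of tray in the frame of cabinet between -0.02 and 0.02 m and z of tray in the frame of cabinet between 0.05 and 0.064 m and x of pack1 in the frame of tray between -0.062 and 0.062 m and y of pack1 in the frame of tray between -0.092 and 0.092 m and z of pack1 in the frame of tray between -0.002 and 0.012 m and angle between each of pack1, pack2, pack3, pack4's own z axis and vertical below 0.15 rad and x of pack2 in the frame of tray between -0.062 and 0.062 m and y of pack2 in the frame of tray between -0.092 and 0.092 m and z of pack2 in the frame of tray between -0.002 and 0.012 m and x of pack3 in the frame of tray between -0.062 and 0.062 m and y of pack3 in the frame of tray between -0.092 and 0.092 m and z of pack3 in the frame of tray between -0.002 and 0.012 m and x of pack4 in the frame of tray between -0.062 and 0.062 m and y of pack4 in the frame of tray between -0.092 and 0.092 m and z of pack4 in the frame of tray between -0.002 and 0.012 m), for 0.2 s.
2. both knuckles of the door are down on the two hinge pins (distance between knuckle_low and pin_low below 0.007 m and distance between knuckle_high and pin_high below 0.007 m), for 0.2 s.
At the end, for the whole second after the job is handed in: Tray flat on the cabinet's floor, wholly behind its front; every pack upright in the tray; each knuckle mouth within 7 mm of its pin's foot; door closed within 0.12 rad (24 mm at its free edge); fan switch past 0.8 rad; tray and door at rest (all of step 1 and all of step 2 and angle between the x axis of door and the x axis of cabinet, either way round below 0.12 rad and x of door in the frame of cabinet above -0.03 m and value of joint fan_switch above 0.8 rad and linear speed of tray below 0.02 m/s and linear speed of door below 0.03 m/s and angular speed of door below 0.1 rad/s); the robot touches nothing.
It fails at once if the tray sags or tips by more than 0.06 rad (angle between tray's own z axis and vertical above 0.06 rad).
It fails at once if the tray is lifted more than 20 mm off the stand, or drops off it (height (world z) of tray above 0.08 m or height (world z) of tray below 0.045 m).
It fails at once if a bystander is pushed more than 50 mm (distance of any of jar, spray_can, screwdriver, wrench, tape_measure, mug, hammer from where it was at the start of the episode above 0.05 m).
Of pack1, pack2, pack3, pack4 only 2 to 4 are there at a start; the rules pass over those that are not, and their reading is None.
At some moment in a run one of pack1, pack2, pack3, pack4 may be knocked a few centimetres aside while the robot is not near it.
It also fails if it takes over 210 s, if anything falls off the work surface, if the arm or the gripper's body presses on something with over 40 N, if the wrist force passes 120 N, or if a joint passes its speed limit or range.

## Working session

There is one attempt and no reset: what is moved stays moved. The work goes in short steps, Python scripts to look and compute and a tool call to move; the robot and the scene stay as the last step left them, time stands still between calls to the robot, and variables do not carry over. Pictures are saved under pics/ and viewed, at most 14 in all, crops included, and the job is handed in when it is done.

Besides the shell and the picture viewer there is one more tool, called after ">>>" as name(argument=value, ...) on one line, values as JSON. play_rows: Moves the arm, as the interface text tells. Its arguments: {"type":"object","properties":{"increments":{"type":"array","items":{"type":"array","items":{"type":"number","minimum":-1,"maximum":1}}},"claw":{"type":"number"},"squeeze":{"type":"number"}},"required":["increments"]}

```bash
ls; mkdir -p pics; cat > h.py <<'E'
import numpy as np, cv2
from bench import arm
def grab(n):
    m=arm.camera_model(n); p,d=arm.capture(n); return p,d,m
def pts(d,m):
    f=210/np.tan(np.radians(m["vertical_fov"])/2)
    v,u=np.mgrid[0:420,0:560]
    P=np.stack([(u-m["cx"])/f*d,-(v-m["cy"])/f*d,-d,np.ones_like(d)],-1)
    W=P@np.array(m["world_from_camera"]).T
    W=W[...,:3]; W[d<=0]=np.nan
    return W
def save(p,n): cv2.imwrite("pics/"+n,cv2.cvtColor(p,cv2.COLOR_RGB2BGR))
E
python3 - <<'E'
from h import *
for n in ("side","top"):
    p,d,m=grab(n); save(p,n+"0.png"); np.savez(n+"0.npz",p=p,d=d,**{k:np.array(v) for k,v in m.items() if not isinstance(v,str)})
    print(n,m)
print(arm.grip_depth,arm.get_state())
E
```

```text
pics
side {'vertical_fov': 44.41142662327343, 'cx': 283.0737609178104, 'cy': 207.8647045586212, 'world_from_camera': array([[-9.35920972e-01,  2.26154602e-01, -2.70011167e-01,
         1.01547766e+02],
       [-3.52146598e-01, -5.86294280e-01,  7.29555886e-01,
         1.16709866e+03],
       [ 6.68641877e-03,  7.77890168e-01,  6.28364686e-01,
         1.18848797e+03],
       [ 0.00000000e+00,  0.00000000e+00,  0.00000000e+00,
         1.00000000e+00]])}
top {'vertical_fov': 44.106299852951224, 'cx': 284.7570415800968, 'cy': 201.44525362289136, 'world_from_camera': array([[-3.00476888e-03,  9.90520358e-01, -1.37333145e-01,
         3.43073522e+02],
       [-9.99991057e-01, -3.38501455e-03, -2.53532257e-03,
        -1.65458863e+01],
       [-2.97616331e-03,  1.37324298e-01,  9.90521670e-01,
         1.58268630e+03],
       [ 0.00000000e+00,  0.00000000e+00,  0.00000000e+00,
         1.00000000e+00]])}
18.700000000000003 {'t': 0.1, 'joint_positions': array([ 9.09919279e-01,  1.58982577e-01,  1.59809446e+00, -3.06436492e-06,
        1.38622672e+00, -2.10098376e-01]), 'qd': array([ 0.00079913, -0.00221345, -0.00295217, -0.00055927, -0.00052301,
       -0.00013909]), 'tau': array([-4.52618433e-04, -3.86507106e+01, -3.22958672e+01,  7.02915899e-02,
        3.39649874e-02, -7.16573390e-05]), 'tcp_pos': array([250.16934007, 517.09247953, 213.72526585]), 'orientation': array([-3.13991855e+00, -3.53915630e-04,  2.69081425e+00]), 'ft_force': array([-0.02017138, -0.06100937, -0.44064608]), 'ft_torque': array([ 0.00134199, -0.04334551,  0.01623331]), 'grasp_force': 0.0, 'grip_width': 0.9996592427635593}
```

View pics/top0.png

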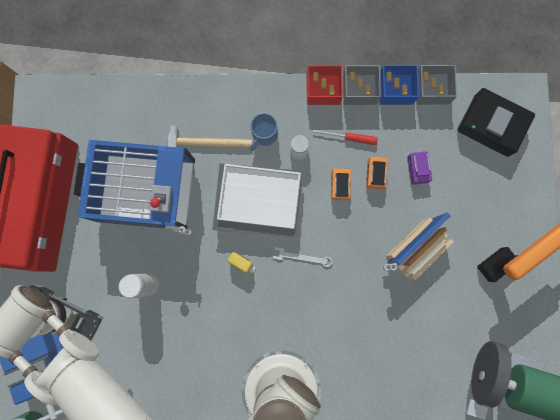

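View pics/side0.png

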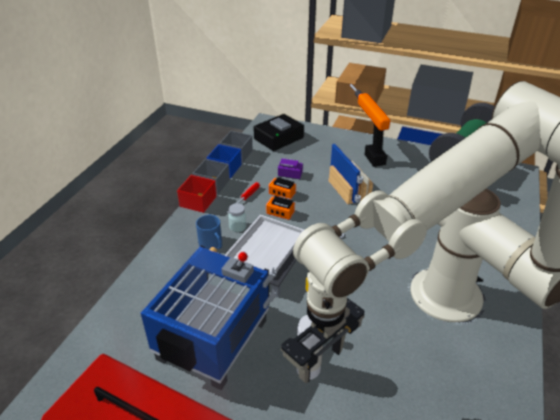

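Top view: the cabinet is at about (135,185) px with its opening to the right (world -y) and the tray at (260,197). There are two orange packs, at (342,184) and (377,172), and a purple decoy at (420,167). The door is in the rack around (425,240), knuckles at (392,266). The side view shows the red toggle at (242,257) and no other packs.

```bash
cat > m1.py <<'E'
from h import *
def rect(W,mask,name):
    q=W[mask]; q=q[~np.isnan(q).any(1)]
    r=cv2.minAreaRect(q[:,:2].astype(np.float32)); 
    print(name,len(q),"rect",np.round(r[0],1),np.round(r[1],1),round(r[2],1),"z",np.round(np.percentile(q[:,2],[5,50,95]),1)); return q
z=np.load("top0.npz"); p,d=z["p"],z["d"]; m={k:z[k] for k in("vertical_fov","cx","cy","world_from_camera")}
W=pts(d,m); h=cv2.cvtColor(p,cv2.COLOR_RGB2HSV); H,S,V=[h[...,i].astype(int) for i in range(3)]
v,u=np.mgrid[0:420,0:560]
box=lambda a,b,c,e:(u>a)&(u<b)&(v>c)&(v<e)
org=(H>5)&(H<20)&(S>150)&(V>120)
print("bench z",np.nanmedian(W[300:380,350:380,2]))
for n,b in (("p1",box(325,358,162,205)),("p2",box(361,395,150,195))):
    rect(W,b&org&(W[...,2]>35),n+" orange")
    rect(W,b&(W[...,2]>30),n+" all>30")
    rect(W,b&(W[...,2]>51),n+" block")
rect(W,box(205,312,155,245)&(W[...,2]>70)&(W[...,2]<95),"tray rim")
rect(W,box(205,312,155,245)&(W[...,2]>50)&(W[...,2]<95),"tray all")
blue=(H>100)&(H<125)&(S>120)
rect(W,box(70,200,130,240)&(W[...,2]>185)&(W[...,2]<207),"cab roof")
rect(W,box(70,200,130,240)&(W[...,2]>185)&(W[...,2]<207)&blue,"cab roof blue")
rect(W,box(380,460,200,290)&blue&(W[...,2]>100),"door blue")
rect(W,box(380,460,200,290)&(W[...,2]>140),"door >140")
k=rect(W,box(380,402,258,278)&(W[...,2]>90),"knuck"); print(k[:, :].round(0).tolist()[:30])
rect(W,box(380,460,200,290)&~blue&(W[...,2]>55)&(W[...,2]<75),"rack")
k=rect(W,box(170,195,220,240)&(W[...,2]>160),"pin hi");print(k.round(0).tolist()[:40])
red=((H<6)|(H>174))&(S>150)&(V>100)
k=rect(W,box(130,185,180,220)&red,"tip");
E
python3 m1.py
python3 - <<'E'
import cv2
i=cv2.imread('pics/top0.png')
a=cv2.resize(i[195:285,375:465],None,fx=4.4,fy=4.4,interpolation=2);b=cv2.resize(i[130:240,140:230],None,fx=4.4,fy=4.4)[:396]
cv2.imwrite('pics/c0.png',cv2.hconcat([a[:396],b]))
E
```

```text
bench z 0.3331482277366149
p1 orange 135 rect [ 611.7 -182.1] [52.6 90.4] 85.7 z [39.3 44.2 49.4]
p1 all>30 575 rect [ 611.7 -182.6] [57.8 92.2] 87.0 z [39.  54.1 63.2]
p1 block 324 rect [ 604.5 -179.6] [44.8 73.3] 88.8 z [53.1 58.6 64.1]
p2 orange 170 rect [ 646.1 -291.1] [53.6 90.9] 84.6 z [37.1 43.8 49.3]
p2 all>30 579 rect [ 647.2 -292.5] [57.1 93.7] 84.4 z [37.5 54.2 63.7]
p2 block 326 rect [ 641.6 -290.3] [47.3 76.5] 83.9 z [52.9 58.7 64.7]
tray rim 938 rect [567.5  63.1] [230.8 171.8] 83.6 z [70.2 75.4 84.7]
tray all 5614 rect [581.8  67.7] [250.6 244.5] 84.8 z [57.5 65.1 79.9]
cab roof 3853 rect [587.6 405.6] [311.6 224.3] 83.5 z [193.7 199.9 204.7]
cab roof blue 2633 rect [589.9 405.1] [265.9 214.6] 84.8 z [194.6 200.3 204.9]
door blue 497 rect [ 438.4 -393.9] [ 15.  198.1] 42.8 z [106.5 150.4 156.8]
door >140 410 rect [ 431.8 -387.5] [ 15.5 219.3] 43.3 z [145.  152.1 157.4]
knuck 96 rect [ 367.5 -317.2] [18.2 39. ] 48.2 z [100.5 137.5 154.6]
[[383.0, -324.0, 93.0], [382.0, -324.0, 108.0], [382.0, -324.0, 122.0], [381.0, -323.0, 139.0], [381.0, -323.0, 154.0], [381.0, -325.0
[... 1005 characters left out ...]
276.0, 198.0], [481.0, 276.0, 187.0], [477.0, 291.0, 203.0], [478.0, 290.0, 198.0], [478.0, 287.0, 199.0], [478.0, 284.0, 200.0], [478.0, 281.0, 199.0], [478.0, 279.0, 199.0], [478.0, 277.0, 193.0], [479.0, 277.0, 181.0], [480.0, 276.0, 172.0], [475.0, 291.0, 202.0], [475.0, 289.0, 201.0], [475.0, 286.0, 201.0], [474.0, 282.0, 208.0], [475.0, 281.0, 200.0], [475.0, 278.0, 203.0], [476.0, 278.0, 190.0], [477.0, 277.0, 182.0], [477.0, 276.0, 173.0], [472.0, 293.0, 197.0], [472.0, 289.0, 200.0], [472.0, 286.0, 202.0], [472.0, 284.0, 198.0], [472.0, 281.0, 201.0], [472.0, 278.0, 204.0], [473.0, 278.0, 189.0], [474.0, 277.0, 179.0]]
tip 57 rect [523.9 318.2] [18.  19.3] 41.9 z [271.4 279.5 286.2]
```

View pics/c0.png

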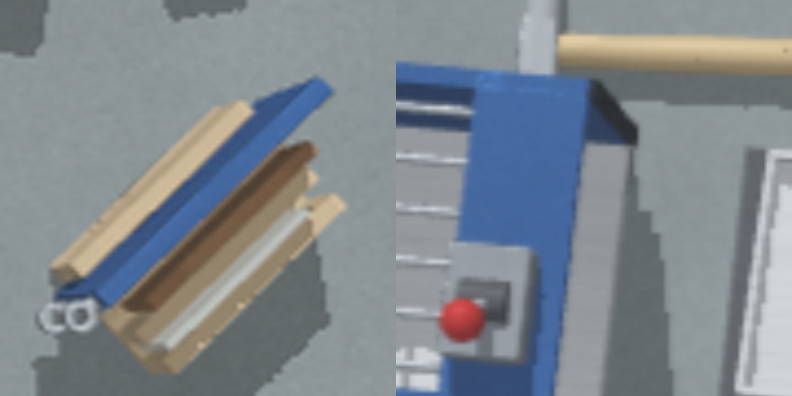

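The crop shows the door (blue) between the rack boards with its two knuckles at bottom left, the offcuts on its lower-right side, and the red toggle leaning to the cabinet's -x. Next I write a move helper and head for pack 1.

```bash
cat >> h.py <<'E'
from scipy.spatial.transform import Rotation as Ro
import json
def down(yaw): return Ro.from_euler('xyz',[np.pi,0,yaw])
def rows(wps):
    """wps: list of (xyz, Rotation, repeat)"""
    s=arm.get_state(); R0=Ro.from_euler('xyz',s["orientation"]); p0=s["tcp_pos"]; out=[]
    for p,R,n in wps:
        t=R0.inv().apply(np.array(p)-p0)/250; w=(R0.inv()*R).as_rotvec()/(2*np.pi)
        out+=[[round(float(x),4) for x in (*t,*w)]]*n
    print(len(out),json.dumps([out[i] for i in range(len(out)) if i==0 or out[i]!=out[i-1]]))
D=np.radians
E
python3 - <<'E'
from h import *
rows([((250,517,330),down(2.69),2),((450,150,330),down(2.9),5),((612,-183,200),down(D(177)),6)])
E
```

```text
13 [[0.0006, -0.0014, -0.4651, -0.0003, -0.0001, 0.0001], [-1.359, -0.9742, -0.4639, -0.0003, -0.0001, -0.0333], [-2.5228, -1.89, 0.0572, -0.0003, -0.0001, -0.0634]]
```

>>> play_rows(increments=[[0,0,-0.465,0,0,0],[0,0,-0.465,0,0,0],[-0.25,-0.18,-0.465,0,0,0],[-0.5,-0.36,-0.465,0,0,-0.01],[-0.75,-0.54,-0.465,0,0,-0.02],[-0.99,-0.71,-0.465,0,0,-0.03],[-0.99,-0.71,-0.465,0,0,-0.03],[-0.99,-0.71,-0.465,0,0,-0.03]])

```text
t: 1.1
tcp_pos: [397.2, 247.2, 330.3]
orientation: [-3.141, -0.0, 2.873]
ft_force: [0.2, 0.0, 0.1]
grip_width: 0.997
grasp_force: 0.0
```

```bash
python3 - <<'E'
from h import *
rows([((500,-20,270),down(3.0),5),((612,-183,200),down(D(177)),5)])
E
```

```text
10 [[-0.68, -0.9214, 0.242, -0.0001, -0.0001, -0.0202], [-1.2848, -1.4312, 0.5222, -0.0001, -0.0001, -0.0344]]
```

>>> play_rows(increments=[[-0.18,-0.25,0.06,0,0,0],[-0.36,-0.5,0.12,0,0,-0.01],[-0.55,-0.75,0.18,0,0,-0.02],[-0.9,-0.99,0.24,0,0,-0.03],[-0.95,-0.99,0.35,0,0,-0.034],[-0.98,-0.99,0.4,0,0,-0.034],[-0.98,-0.99,0.4,0,0,-0.034],[-0.98,-0.99,0.4,0,0,-0.034]])

```text
t: 2.1
tcp_pos: [568.4, -51.2, 230.9]
orientation: [3.141, -0.0, 3.094]
ft_force: [0.8, 0.8, 0.5]
grip_width: 1.001
grasp_force: 0.0
```

```bash
python3 - <<'E'
from h import *
rows([((612,-183,200),down(D(177)),5)])
E
```

```text
5 [[-0.1994, -0.5184, 0.1233, 0.0001, -0.0001, 0.0008]]
```

>>> play_rows(increments=[[-0.1,-0.26,0.06,0,0,0],[-0.2,-0.518,0.123,0,0,0],[-0.2,-0.518,0.123,0,0,0],[-0.2,-0.518,0.123,0,0,0]])

```text
t: 2.6
tcp_pos: [612.3, -183.6, 201.1]
orientation: [3.141, 0.001, 3.093]
ft_force: [-0.8, 0.7, -0.8]
grip_width: 1.003
grasp_force: 0.0
```

```bash
cat > packs.py <<'E'
from h import *
import sys
def packs(n):
    p,d,m=grab(n); W=pts(d,m); h=cv2.cvtColor(p,cv2.COLOR_RGB2HSV).astype(int)
    org=((h[...,0]>5)&(h[...,0]<20)&(h[...,1]>150)&(h[...,2]>110)&(W[...,2]>36)&(W[...,2]<54)).astype(np.uint8)
    org=cv2.morphologyEx(org,cv2.MORPH_OPEN,np.ones((2,2)))
    c,_=cv2.findContours(cv2.dilate(org,np.ones((5,5))),cv2.RETR_EXTERNAL,2)
    for k in c:
        if cv2.contourArea(k)<150: continue
        mk=np.zeros_like(org); cv2.drawContours(mk,[k],-1,1,-1)
        q=W[(mk>0)&(org>0)]; r=cv2.minAreaRect(q[:,:2].astype(np.float32))
        print(n,np.round(r[0],1),np.round(r[1],1),round(r[2],1),"px",cv2.boundingRect(k))
    return p,d,m,W
E
python3 - <<'E'
from packs import *
p,d,m,W=packs("wrist"); save(p,"w1.png"); print(m["world_from_camera"].round(3)); packs("top"); print(arm.get_state()["tcp_pos"])
E
```

```text
wrist [ 658.8 -275. ] [ 19.5 108.9] 86.9 px (183, 194, 27, 82)
wrist [ 619.5 -178.1] [ 56.3 106.3] 81.0 px (252, 151, 57, 90)
[[ 4.80000e-02 -9.65000e-01 -2.57000e-01  5.39939e+02]
 [ 9.99000e-01  4.60000e-02  1.30000e-02 -1.80097e+02]
 [-1.00000e-03 -2.58000e-01  9.66000e-01  3.71416e+02]
 [ 0.00000e+00  0.00000e+00  0.00000e+00  1.00000e+00]]
[ 612.35297989 -182.44990995  201.4809582 ]
```

View pics/w1.png

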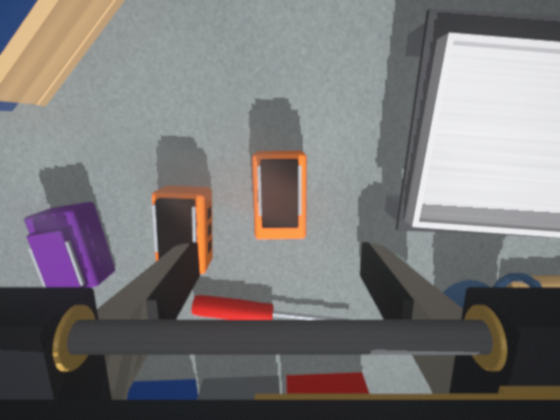

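The wrist view shows pack 1 at (279,195), centred between the fingers, pack 2 at (182,230), the screwdriver at (240,308), and the tray at the right.

```bash
cat >> h.py <<'E'
def ray(m,uv,z):
    f=210/np.tan(np.radians(m["vertical_fov"])/2); M=np.array(m["world_from_camera"])
    uv=np.asarray(uv,float).reshape(-1,2)
    r=np.c_[(uv[:,0]-m["cx"])/f,-(uv[:,1]-m["cy"])/f,-np.ones(len(uv))]@M[:3,:3].T
    return (M[:3,3]+r*((z-M[2,3])/r[:,2])[:,None])
E
cat > packr.py <<'E'
from h import *
def packr(n,mm=None):
    p,d,m=grab(n); W=pts(d,m); h=cv2.cvtColor(p,cv2.COLOR_RGB2HSV).astype(int)
    org=((h[...,0]>5)&(h[...,0]<20)&(h[...,1]>150)&(h[...,2]>110)).astype(np.uint8)
    org=cv2.morphologyEx(org,cv2.MORPH_CLOSE,np.ones((3,3)))
    c,_=cv2.findContours(org,cv2.RETR_EXTERNAL,2)
    for k in c:
        x,y,w,hh=cv2.boundingRect(k)
        if cv2.contourArea(k)<120 : continue
        q=ray(m,k[:,0,:],44); r=cv2.minAreaRect(q[:,:2].astype(np.float32))
        print(n,np.round(r[0],1),np.round(r[1],1),round(r[2],1),"px",(x,y,w,hh),"z",np.nanmedian(W[y:y+hh,x:x+w,2]).round())
    return p,d,m,W
E
python3 - <<'E'
from packr import *
packr("wrist"); packr("top")
E
```

```text
wrist [ 646.8 -267.8] [88.  21.1] 3.2 px (185, 195, 25, 78) z 45.0
wrist [ 609.1 -183.6] [53.3 90.5] 87.8 px (252, 152, 53, 86) z 57.0
top [ 400.5 -754.9] [ 56.4 218.6] 35.9 px (503, 224, 57, 56) z 6.0
```

```bash
python3 - <<'E'
from h import *
rows([((610,-183.2,80),down(D(177.5)),3),((610,-183.2,11),down(D(177.5)),5)])
E
```

```text
8 [[0.0098, -0.0031, 0.4852, -0.0, 0.0002, -0.0005], [0.0101, -0.003, 0.7612, -0.0, 0.0002, -0.0005]]
```

>>> play_rows(increments=[[0.01,-0.003,0.24,0,0,0],[0.01,-0.003,0.48,0,0,0],[0.01,-0.003,0.62,0,0,0],[0.01,-0.003,0.72,0,0,0],[0.01,-0.003,0.761,0,0,0],[0.01,-0.003,0.761,0,0,0]])

```text
t: 3.55
tcp_pos: [609.6, -184.3, 10.2]
orientation: [3.141, -0.0, 3.094]
ft_force: [0.1, -0.2, -0.6]
grip_width: 0.999
grasp_force: 0.0
```

>>> play_rows(increments=[[0,0,0,0,0,0],[0,0,0,0,0,0],[0,0,0,0,0,0],[0,0,0,0,0,0],[0,0,-0.1,0,0,0],[0,0,-0.3,0,0,0],[0,0,-0.54,0,0,0],[0,0,-0.54,0,0,0]], claw=0, squeeze=25)

```text
t: 4.55
tcp_pos: [612.8, -186.8, 150.9]
orientation: [-3.137, 0.01, 3.093]
ft_force: [1.4, -0.2, -3.7]
grip_width: 0.606
grasp_force: 25.0
```

```bash
python3 - <<'E'
from h import *
c=np.array([567.5,63.1]);y=np.array([np.cos(D(83.6)),np.sin(D(83.6))])
t=c+46*y; print(t)
rows([((*t,165),down(D(173.6)),6)])
E
```

```text
[572.62757088 108.81332428]
6 [[0.2175, 1.1731, -0.0643, -0.0007, 0.0016, 0.01]]
```

>>> play_rows(increments=[[0.03,0.15,-0.06,0,0,0],[0.06,0.35,-0.06,0,0,0],[0.1,0.55,-0.06,0,0,0.005],[0.14,0.75,-0.06,0,0,0.01],[0.18,0.92,-0.06,0,0,0.01],[0.18,0.95,-0.06,0,0,0.01],[0.18,0.95,-0.06,0,0,0.01]])

```text
t: 5.42
tcp_pos: [575.3, 54.4, 158.2]
orientation: [-3.141, -0.003, 3.031]
ft_force: [1.4, -0.2, -3.9]
grip_width: 0.609
grasp_force: 25.0
```

```bash
python3 - <<'E'
from h import *
p,d,m=grab("top"); W=pts(d,m); save(p,"t2.png")
p,d,m=grab("wrist");save(p,"w2.png")
np.savez("w2.npz",p=p,d=d,**m)
t=(572.6,108.8)
rows([((*t,165),down(D(173.6)),6),((*t,76),down(D(173.6)),6)])
E
```

```text
12 [[0.0381, 0.2191, -0.0243, -0.0001, -0.0002, -0.0001], [0.0376, 0.2193, 0.3317, -0.0001, -0.0002, -0.0001]]
```

View pics/w2.png

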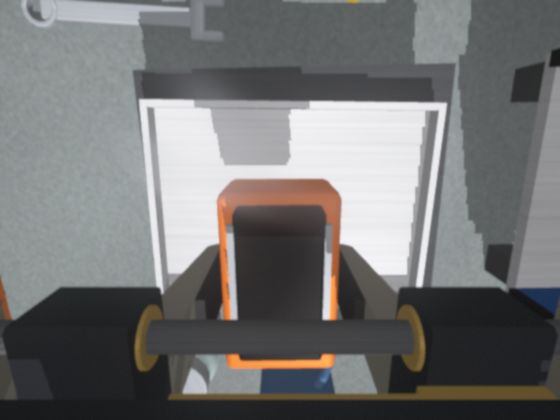

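Tray's near rim has corners at about (140,101) and (447,104); checking against the estimate.

```bash
python3 - <<'E'
from h import *
z=np.load("w2.npz"); m={k:z[k] for k in("vertical_fov","cx","cy","world_from_camera")}
q=ray(m,[(140,101),(447,104),(160,275),(429,275)],80)[:,:2]; print(q.round(1))
e=q[1]-q[0]; L=np.hypot(*e); e/=L; print(L,np.degrees(np.arctan2(e[1],e[0])), (q[0]+q[1])/2+83*np.array([e[1],-e[0]]))
E
```

```text
[[473.4 -38.3]
 [500.5 185.8]
 [612.1 -52.3]
 [637.1 173.7]]
225.8193165374847 83.09820722391851 [569.3698412   63.77910444]
```

>>> play_rows(increments=[[0.03,0.11,-0.02,0,0,0],[0.03,0.222,-0.02,0,0,0],[0.03,0.222,0.08,0,0,0],[0.03,0.222,0.2,0,0,0.001],[0.03,0.222,0.28,0,0,0.001],[0.03,0.222,0.315,0,0,0.001],[0.03,0.222,0.328,0,0,0.001],[0.03,0.222,0.328,0,0,0.001],[0.03,0.222,0.332,0,0,0.001],[0.03,0.222,0.332,0,0,0.001]])

```text
t: 6.78
tcp_pos: [575.2, 110.4, 77.4]
orientation: [3.142, 0.001, 3.024]
ft_force: [0.4, 0.6, -3.5]
grip_width: 0.607
grasp_force: 25.0
```

>>> play_rows(increments=[[0,0,0.007,0,0,0],[0,0,0.008,0,0,0]])

```text
t: 7.02
tcp_pos: [575.2, 110.4, 75.3]
orientation: [3.141, 0.001, 3.024]
ft_force: [-0.5, 0.1, 0.7]
grip_width: 0.611
grasp_force: 25.0
```

>>> play_rows(increments=[[0,0,0,0,0,0],[0,0,0,0,0,0],[0,0,0,0,0,0],[0,0,-0.1,0,0,0],[0,0,-0.3,0,0,0],[0,0,-0.5,0,0,0],[0,-0.2,-0.5,0,0,0],[0,-0.45,-0.5,0,0,0],[0,-0.7,-0.5,0,0,0],[0,-0.95,-0.5,0,0,0],[-0.1,-1,-0.5,0,0,0],[-0.1,-1,-0.5,0,0,0]], claw=0.85)

```text
t: 8.52
tcp_pos: [570.7, -142.2, 199.8]
orientation: [3.142, 0.0, 3.022]
ft_force: [-0.6, 0.0, 0.3]
grip_width: 0.851
grasp_force: 0.0
```

```bash
python3 - <<'E'
from packr import *
packr("wrist"); 
import m1
E
python3 - <<'E'
from h import *
rows([((645,-291,150),down(D(174.5)),5)])
E
```

```text
wrist [ 606.8 -283.9] [64.7 34.6] 83.2 px (124, 232, 60, 31) z 44.0
wrist [591.3 119. ] [119.1  50.5] 5.8 px (510, 131, 50, 108) z 92.0
bench z 0.3331482277366149
p1 orange 135 rect [ 611.7 -182.1] [52.6 90.4] 85.7 z [39.3 44.2 49.4]
p1 all>30 575 rect [ 611.7 -182.6] [57.8 92.2] 87.0 z [39.  54.1 63.2]
p1 block 324 rect [ 604.5 -179.6] [44.8 73.3] 88.8 z [53.1 58.6 64.1]
p2 orange 170 rect [ 646.1 -291.1] [53.6 90.9] 84.6 z [37.1 43.8 49.3]
p2 all>30 579 rect [ 647.2 -292.5] [57.1 93.7] 84.4 z [37.5 54.2 63.7]
p2 block 326 rect [ 641.6 -290.3] [47.3 76.5] 83.9 z [52.9 58.7 64.7]
tray rim 938 rect [567.5  63.1] [230.8 171.8] 83.6 z [70.2 75.4 84.7]
tray all 5614 rect [581.8  67.7] [250.6 244.5] 84.8 z [57.5 65.1 79.9]
cab roof 3853 rect [587.6 405.6] [311.6 224.3] 83.5 z [193.7 199.9 204.7]
cab roof blue 2633 rect [589.9 405.1] [265.9 214.6] 84.8 z [194.6 200.3 204.9]
door blue 497 rect [ 438.4 -393.9] [ 15.  198.1] 42.8 z [106.5 150.4 156.8]
door >140 410 rect [ 431.8 -387.5] [ 15.5 219.3] 43.3 z [145.  152.1 157.4]
knuck 96 rect [ 367.5 -317.2] [18.2 39. ] 48.2 z [100.5 137.5 154.6
[... 1198 characters left out ...]
0], [478.0, 290.0, 198.0], [478.0, 287.0, 199.0], [478.0, 284.0, 200.0], [478.0, 281.0, 199.0], [478.0, 279.0, 199.0], [478.0, 277.0, 193.0], [479.0, 277.0, 181.0], [480.0, 276.0, 172.0], [475.0, 291.0, 202.0], [475.0, 289.0, 201.0], [475.0, 286.0, 201.0], [474.0, 282.0, 208.0], [475.0, 281.0, 200.0], [475.0, 278.0, 203.0], [476.0, 278.0, 190.0], [477.0, 277.0, 182.0], [477.0, 276.0, 173.0], [472.0, 293.0, 197.0], [472.0, 289.0, 200.0], [472.0, 286.0, 202.0], [472.0, 284.0, 198.0], [472.0, 281.0, 201.0], [472.0, 278.0, 204.0], [473.0, 278.0, 189.0], [474.0, 277.0, 179.0]]
tip 57 rect [523.9 318.2] [18.  19.3] 41.9 z [271.4 279.5 286.2]
5 [[-0.3684, -0.5611, 0.1981, 0.0001, -0.0001, -0.0036]]
```

>>> play_rows(increments=[[-0.12,-0.2,0,0,0,0],[-0.25,-0.4,0,0,0,0],[-0.368,-0.561,0,0,0,-0.004],[-0.368,-0.561,0,0,0,-0.004],[-0.368,-0.561,0,0,0,-0.004]], claw=1)

```text
t: 9.2
tcp_pos: [645.0, -289.0, 199.7]
orientation: [3.141, -0.001, 3.05]
ft_force: [-0.1, -0.7, 0.1]
grip_width: 1.0
grasp_force: 0.0
```

```bash
python3 - <<'E'
from packr import *
packr("wrist"); print(arm.get_state()["tcp_pos"],arm.get_state()["orientation"])
rows([((645,-291,11),down(D(174.5)),5)])
E
```

```text
wrist [ 670.2 -297. ] [52.5 37.5] 85.7 px (250, 206, 50, 35) z 57.0
wrist [ 613.1 -274. ] [49.9 25.9] 38.9 px (265, 155, 36, 40) z 58.0
[ 645.03274933 -288.84461268  200.16658177] [ 3.14101964e+00 -3.60181001e-04  3.05070469e+00]
5 [[-0.0009, -0.009, 0.7567, 0.0001, -0.0001, 0.0008]]
```

```bash
python3 - <<'E'
from h import *
p,d,m=grab("wrist"); h=cv2.cvtColor(p,cv2.COLOR_RGB2HSV).astype(int)
o=(h[...,0]>5)&(h[...,0]<20)&(h[...,1]>150)&(h[...,2]>110)
o[:,:230]=0;o[:,330:]=0;o[:130]=0;o[260:]=0
v,u=np.nonzero(o); q=ray(m,np.c_[u,v],44)[:,:2]
r=cv2.minAreaRect(q.astype(np.float32)); print(r)
print(arm.get_state()["tcp_pos"])
save(cv2.resize(p[120:270,200:360],None,fx=3,fy=3),"w3.png")
E
```

```text
((643.2838745117188, -294.0911560058594), (52.62077713012695, 89.27141571044922), 84.72249603271484)
[ 645.03515609 -288.92074716  200.43990168]
```

View pics/w3.png

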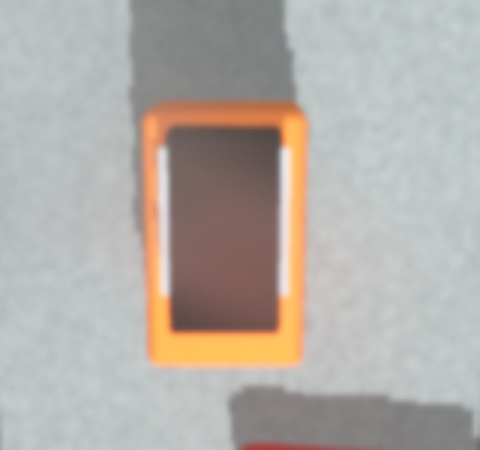

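Pack 2 stands upright and clear at (643.5,-293.5), angle 84.7°, with the screwdriver handle just beyond its far end. Descending and grasping.

>>> play_rows(increments=[[0.006,-0.02,0.2,0,0,0],[0.006,-0.02,0.44,0,0,0],[0.006,-0.02,0.6,0,0,0],[0.006,-0.02,0.7,0,0,0],[0.006,-0.02,0.757,0,0,0],[0.006,-0.02,0.757,0,0,0],[0.006,-0.02,0.757,0,0,0]])

```text
t: 10.18
tcp_pos: [644.3, -296.2, 12.6]
orientation: [-3.14, 0.002, 3.049]
ft_force: [1.1, -0.6, -0.2]
grip_width: 1.001
grasp_force: 0.0
```

>>> play_rows(increments=[[0,0,0,0,0,0],[0,0,0,0,0,0],[0,0,0,0,0,0],[0,0,0,0,0,0],[0,0,-0.1,0,0,0],[0,0,-0.3,0,0,0],[0,0,-0.54,0,0,0],[0,0,-0.6,0,0,0],[0,0,-0.6,0,0,0]], claw=0)

```text
t: 11.3
tcp_pos: [643.2, -295.8, 160.3]
orientation: [-3.141, 0.0, 3.049]
ft_force: [0.0, 0.2, -3.7]
grip_width: 0.603
grasp_force: 25.0
```

```bash
python3 - <<'E'
from h import *
a=D(83.1);t=np.array([569.8,64])-46*np.array([np.cos(a),np.sin(a)]);print(t)
rows([((*t,165),down(D(173.1)),6),((*t,75.5),down(D(173.1)),6)])
E
```

```text
[564.27370541  18.33316227]
12 [[0.4308, 1.222, -0.019, -0.0, 0.0, 0.0044], [0.4309, 1.222, 0.339, -0.0, 0.0, 0.0044]]
```

>>> play_rows(increments=[[0.06,0.17,-0.02,0,0,0],[0.13,0.37,-0.02,0,0,0],[0.2,0.57,-0.02,0,0,0.004],[0.27,0.77,-0.02,0,0,0.004],[0.34,0.97,-0.02,0,0,0.004],[0.35,1,-0.02,0,0,0.004],[0.35,1,-0.02,0,0,0.004]])

```text
t: 12.18
tcp_pos: [577.8, -38.3, 163.0]
orientation: [3.141, -0.004, 3.025]
ft_force: [-0.3, 0.1, -2.8]
grip_width: 0.607
grasp_force: 25.0
```

```bash
python3 - <<'E'
from h import *
t=(564.3,18.3); print(arm.get_state()["tcp_pos"])
rows([((*t,165),down(D(173.1)),6),((*t,76),down(D(173.1)),6)])
E
```

```text
[577.82545118 -38.29443564 163.03705442]
12 [[0.0801, 0.2185, -0.0075, 0.0, -0.0007, 0.0006], [0.0787, 0.2185, 0.3485, 0.0, -0.0007, 0.0006]]
```

>>> play_rows(increments=[[0.04,0.11,0,0,0,0],[0.08,0.219,0,0,0,0],[0.08,0.219,0.08,0,0,0],[0.08,0.219,0.2,0,0,0],[0.08,0.219,0.28,0,0,0],[0.079,0.219,0.325,0,0,0],[0.079,0.219,0.342,0,0,0],[0.079,0.219,0.345,0,0,0],[0.079,0.219,0.345,0,0,0],[0.079,0.219,0.345,0,0,0]])

```text
t: 13.42
tcp_pos: [566.6, 17.9, 80.1]
orientation: [-3.142, 0.001, 3.024]
ft_force: [-0.5, -0.6, -3.2]
grip_width: 0.607
grasp_force: 25.0
```

>>> play_rows(increments=[[0.01,0,0.012,0,0,0],[0.01,0,0.016,0,0,0],[0.01,0,0.016,0,0,0]])

```text
t: 13.8
tcp_pos: [563.3, 18.3, 75.7]
orientation: [-3.142, -0.001, 3.024]
ft_force: [-5.0, -0.1, 2.7]
grip_width: 0.608
grasp_force: 25.0
```

>>> play_rows(increments=[[0,0,0,0,0,0],[0,0,0,0,0,0],[0,0,0,0,0,0],[0,0,-0.1,0,0,0],[0,0,-0.3,0,0,0],[0,0,-0.55,0,0,0],[0.1,-0.2,-0.55,0,0,0],[0.2,-0.4,-0.55,0,0,0],[0.3,-0.6,-0.55,0,0,0],[0.3,-0.7,-0.55,0,0,0],[0.3,-0.7,-0.55,0,0,0]], claw=0.85)

```text
t: 15.18
tcp_pos: [468.3, -148.1, 213.0]
orientation: [-3.141, 0.001, 3.021]
ft_force: [-0.4, 0.5, 0.9]
grip_width: 0.847
grasp_force: 0.0
```

```bash
python3 - <<'E'
from h import *
p,d,m=grab("top"); W=pts(d,m); save(cv2.resize(p[120:290,60:330],None,fx=2.9,fy=2.9,interpolation=2),"t3.png"); np.savez("t3.npz",p=p,d=d,**m)
E
```

```text
(no output)
```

View pics/t3.png

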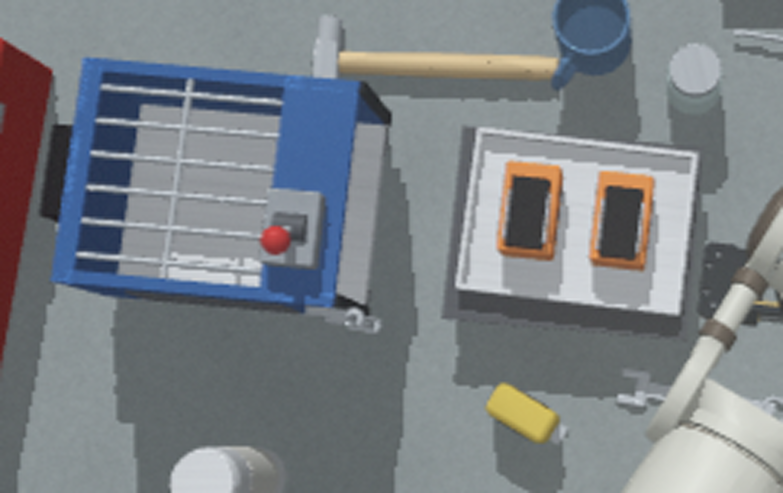

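Both packs stand upright in the tray, roughly centred. The roof's corners are at about (85,60), (360,82), (333,307) and (55,283) in the crop.

```bash
python3 - <<'E'
from h import *
z=np.load("t3.npz"); m={k:z[k] for k in("vertical_fov","cx","cy","world_from_camera")}
f=lambda L,zz: ray(m,[(60+(a+.5)/2.9-.5,120+(b+.5)/2.9-.5) for a,b in L],zz)[:,:2]
def rep(n,q):
    # order: far-left, far-right(front), near-right, near-left
    c=q.mean(0); y=(q[0]-q[1])+(q[3]-q[2]); print(n,q.round(1).tolist(),"c",c.round(1),"L",np.hypot(*(q[0]-q[1])).round(1),np.hypot(*(q[1]-q[2])).round(1),"ang",np.degrees(np.arctan2(y[1],y[0])).round(2))
rep("cab",f([(85,60),(360,82),(333,307),(55,283)],200))
rep("tray",f([(477,128),(698,153),(683,315),(457,288)],80))
p=z["p"];h=cv2.cvtColor(p,cv2.COLOR_RGB2HSV).astype(int);W=pts(z["d"],m)
b=(h[...,0]>100)&(h[...,0]<125)&(h[...,1]>120);b[:,:70]=0;b[:,200:]=0;b[:125]=0;b[240:]=0
b&=np.nan_to_num(W[...,2])>190
c=max(cv2.findContours(b.astype(np.uint8),cv2.RETR_EXTERNAL,2)[0],key=cv2.contourArea)
q=ray(m,c[:,0],200)[:,:2];r=cv2.minAreaRect(q.astype(np.float32));print(r)
# packs in world
o=((h[...,0]>5)&(h[...,0]<20)&(h[...,1]>150)&(h[...,2]>110));o[:,:215]=0;o[:,310:]=0;o[:150]=0;o[240:]=0
for k in cv2.findContours(o.astype(np.uint8),cv2.RETR_EXTERNAL,2)[0]:
    if len(k)>20: print("pack",cv2.minAreaRect(ray(m,k[:,0],109)[:,:2].astype(np.float32)))
E
```

```text
cab [[705.6, 523.0], [683.4, 262.5], [470.7, 282.4], [493.8, 540.5]] c [588.4 402.1] L 261.5 213.6 ang 85.0
tray [[664.4, 166.2], [637.6, -59.0], [472.6, -42.8], [500.5, 184.1]] c [568.8  62.1] L 226.7 165.9 ang 83.1
((589.453125, 403.94580078125), (264.6471862792969, 214.46047973632812), 84.7425308227539)
pack ((599.9534912109375, 13.146034240722656), (50.17035675048828, 21.638757705688477), 82.10739135742188)
pack ((587.812255859375, 108.03265380859375), (51.11307907104492, 67.04118347167969), 84.06495666503906)
```

```bash
python3 - <<'E'
from h import *
R=down(D(173.1))
rows([((556,-46.4,140),R,6),((556,-46.4,69),R,6)])
E
```

```text
12 [[-0.2994, 0.4411, 0.2919, 0.0001, 0.0, 0.0002], [-0.2993, 0.441, 0.5759, 0.0001, 0.0, 0.0002]]
```

>>> play_rows(increments=[[-0.12,0.18,0.1,0,0,0],[-0.24,0.35,0.2,0,0,0],[-0.3,0.441,0.3,0,0,0],[-0.3,0.441,0.3,0,0,0],[-0.3,0.441,0.3,0,0,0]], claw=0.24)

```text
t: 15.85
tcp_pos: [556.1, -45.9, 138.6]
orientation: [-3.141, 0.001, 3.025]
ft_force: [-0.5, 0.1, 0.4]
grip_width: 0.329
grasp_force: 0.0
```

```bash
python3 - <<'E'
from h import *
p,d,m=grab("wrist"); save(p,"w4.png")
R=down(D(173.1)); print(arm.get_state()["tcp_pos"])
rows([((556,-46.4,69),R,6)])
E
```

```text
[556.27303899 -46.41794253 139.04321878]
6 [[0.0015, 0.0001, 0.2802, -0.0001, 0.0003, 0.0004]]
```

View pics/w4.png

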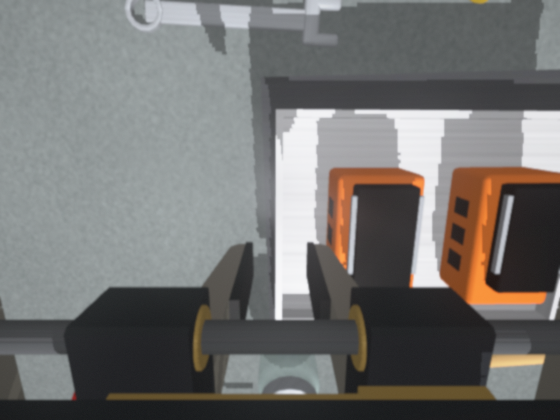

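Fingers (250 and 308 px) straddle the rear wall at u≈279. Descend and grip.

>>> play_rows(increments=[[0,0,0.1,0,0,0],[0,0,0.2,0,0,0],[0,0,0.26,0,0,0],[0,0,0.276,0,0,0],[0,0,0.28,0,0,0],[0,0,0.28,0,0,0]])

```text
t: 16.65
tcp_pos: [556.6, -46.3, 68.8]
orientation: [-3.141, 0.002, 3.024]
ft_force: [0.0, 0.2, 0.4]
grip_width: 0.235
grasp_force: 0.0
```

>>> play_rows(increments=[[0,0,0,0,0,0],[0,0,0,0,0,0],[0,0,0,0,0,0]], claw=0, squeeze=30)

```text
t: 17.02
tcp_pos: [556.2, -46.4, 68.3]
orientation: [-3.141, 0.001, 3.024]
ft_force: [-0.2, -1.5, 1.3]
grip_width: 0.052
grasp_force: 30.0
```

```bash
python3 - <<'E'
from h import *
s=arm.get_state(); p0=s["tcp_pos"]; print(p0,s["ft_force"],s["grip_width"])
O=np.array([577.5,272.2]);a=D(85);y=np.array([np.cos(a),np.sin(a)]);x=np.array([y[1],-y[0]])
q=p0[:2]-O; print("grip in cab",q@x,q@y)
z=p0[2]
wps=[]
for Y,X,n in [(-310,0,1),(-300,0,1),(-285,0,1),(-265,0,1),(-245,0,1),(-225,0,1),(-205,0,1),(-185,0,1),(-165,0,1),(-145,0,1),(-125,0,1),(-118,0,1)]:
    f=np.clip((Y+319)/35,0,1); X=(q@x)*(1-f)
    w=O+X*x+Y*y; wps.append(((*w,z),down(D(173.1+1.9*f)),n))
s=arm.get_state();R0=Ro.from_euler('xyz',s["orientation"])
for p,R,n in wps: print([round(float(v),3) for v in (*(R0.inv().apply(np.array(p)-p0)/250),*((R0.inv()*R).as_rotvec()/2/np.pi))])
E
```

```text
[556.22086327 -46.40995729  68.26115997] [-0.23778805 -1.45316013  1.25112032] 0.05222116550738211
grip in cab 6.570524287463919 -319.2521491739918
[0.008, 0.037, -0.0, -0.0, 0.0, -0.001]
[0.017, 0.077, -0.0, -0.0, 0.0, -0.002]
[0.03, 0.136, -0.0, -0.0, 0.0, -0.005]
[0.033, 0.216, -0.0, -0.0, 0.0, -0.005]
[0.035, 0.296, -0.0, -0.0, 0.0, -0.005]
[0.038, 0.376, -0.0, -0.0, 0.0, -0.005]
[0.04, 0.456, -0.0, -0.0, 0.0, -0.005]
[0.043, 0.536, -0.0, -0.0, 0.0, -0.005]
[0.045, 0.616, -0.0, -0.0, 0.0, -0.005]
[0.048, 0.696, -0.0, -0.0, 0.0, -0.005]
[0.05, 0.776, -0.0, -0.0, 0.0, -0.005]
[0.051, 0.804, -0.0, -0.0, 0.0, -0.005]
```

>>> play_rows(increments=[[0.004,0.018,0,0,0,-0.001],[0.008,0.037,0,0,0,-0.001],[0.017,0.077,0,0,0,-0.002],[0.024,0.11,0,0,0,-0.004],[0.03,0.14,0,0,0,-0.005],[0.033,0.18,0,0,0,-0.005],[0.034,0.22,0,0,0,-0.005],[0.035,0.26,0,0,0,-0.005],[0.036,0.296,0,0,0,-0.005],[0.036,0.316,0,0,0,-0.005],[0.036,0.316,0,0,0,-0.005]])

```text
t: 18.4
tcp_pos: [556.7, 32.2, 68.3]
orientation: [-3.139, 0.001, 3.056]
ft_force: [-1.0, -5.8, 1.9]
grip_width: 0.054
grasp_force: 30.0
```

```bash
python3 - <<'E'
from h import *
p,d,m=grab("top"); save(cv2.resize(p[120:290,60:330],None,fx=2.9,fy=2.9,interpolation=2),"t4.png"); np.savez("t4.npz",p=p,d=d,**m)
W=pts(d,m)
b=(np.nan_to_num(W[...,2])>72)&(np.nan_to_num(W[...,2])<90)
h=cv2.cvtColor(p,cv2.COLOR_RGB2HSV).astype(int)
s=arm.get_state(); p0=s["tcp_pos"]; print(p0,s["orientation"],s["ft_force"])
O=np.array([577.5,272.2]);a=D(85);y=np.array([np.cos(a),np.sin(a)]);x=np.array([y[1],-y[0]])
q=p0[:2]-O; print("grip in cab",q@x,q@y)
E
```

```text
[556.68720658  32.14024546  68.25927567] [-3.13894191e+00  9.05228378e-04  3.05588607e+00] [-0.73922094 -5.26068438  1.71952635]
grip in cab 0.1889917486411616 -240.96020916348706
```

View pics/t4.png

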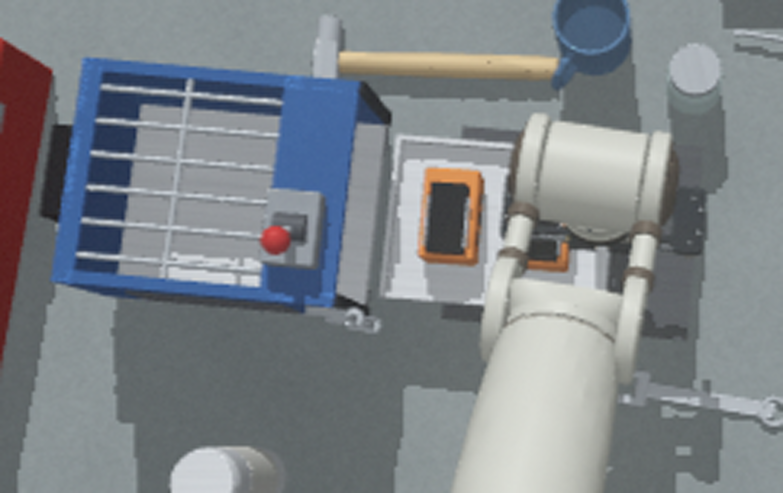

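Tray's front corners at about (398,137) and (385,298), just short of the grey floor plate.

```bash
python3 - <<'E'
from h import *
z=np.load("t4.npz"); m={k:z[k] for k in("vertical_fov","cx","cy","world_from_camera")}
f=lambda L,zz: ray(m,[(60+(a+.5)/2.9-.5,120+(b+.5)/2.9-.5) for a,b in L],zz)[:,:2]
O=np.array([577.5,272.2]);a=D(85);y=np.array([np.cos(a),np.sin(a)]);x=np.array([y[1],-y[0]])
c=lambda q:np.c_[(q-O)@x,(q-O)@y].round(1)
print("tray front",c(f([(398,137),(385,298)],80)))
print("plate corners",c(f([(390,123),(372,312)],57)))
print("seal tops/roof",c(f([(360,82),(333,307)],200)))
R0=Ro.from_euler('xyz',arm.get_state()["orientation"]); p0=arm.get_state()["tcp_pos"]
for Y in(-180,-118):
    w=O+Y*y; print((R0.inv().apply(np.array([*w,p0[2]])-p0)/250).round(4))
E
```

```text
tray front [[ 79.8 -18.7]
 [-85.1 -23.4]]
plate corners [[ 98.2  -4.4]
 [-98.6  -7.4]]
seal tops/roof [[ 106.3   -0.4]
 [-107.3    0.8]]
[ 0.0004  0.2438 -0.0006]
[-0.      0.4918 -0.0013]
```

>>> play_rows(increments=[[0,0.04,0,0,0,0.001],[-0.004,0.1,0,0,0,0.001],[-0.004,0.16,0,0,0,0.001],[-0.004,0.22,0,0,0,0.001],[-0.004,0.28,0,0,0,0.001],[-0.004,0.34,0,0,0,0.001],[-0.004,0.4,0,0,0,0.001],[-0.004,0.44,0,0,0,0.001],[-0.004,0.47,0,0,0,0.001],[-0.004,0.49,0,0,0,0.001],[-0.004,0.49,0,0,0,0.001]])

```text
t: 19.82
tcp_pos: [568.8, 153.4, 68.9]
orientation: [-3.138, 0.002, 3.05]
ft_force: [-0.2, -7.5, 4.6]
grip_width: 0.051
grasp_force: 30.1
```

>>> play_rows(increments=[[0,0,0,0,0,0],[0,0,0,0,0,0],[0,0,-0.05,0,0,0],[0,0,-0.2,0,0,0],[0,0,-0.4,0,0,0],[0,-0.15,-0.5,0,0,0],[0,-0.3,-0.5,0,0,0],[0,-0.3,-0.5,0,0,0]], claw=0.2)

```text
t: 20.82
tcp_pos: [561.2, 79.1, 194.1]
orientation: [-3.142, 0.002, 3.046]
ft_force: [0.0, 0.4, -0.3]
grip_width: 0.2
grasp_force: 0.0
```

```bash
cat >> h.py <<'E'
O=np.array([577.5,272.2]);YC=np.array([np.cos(D(85)),np.sin(D(85)),0]);XC=np.array([YC[1],-YC[0],0]);ZC=np.array([0,0,1.])
def cab(x,y,z): return np.array([*O,0])+x*XC+y*YC+z*ZC
def tocab(p): q=np.array(p)-np.array([*O,0]); return np.array([q@XC,q@YC,q[2]])
def push(th=40):
    zt=np.sin(D(th))*YC-np.cos(D(th))*ZC; yt=XC; return Ro.from_matrix(np.c_[np.cross(yt,zt),yt,zt])
E
python3 - <<'E'
from h import *
print(tocab(arm.get_state()["tcp_pos"]))
rows([(cab(0,-185,180),down(D(85)),1),(cab(0,-185,180),push(),1)])
E
```

```text
[   0.62066349 -193.74934761  194.10893065]
2 [[0.0029, 0.035, 0.0564, 0.0002, 0.0002, 0.2487], [0.0029, 0.035, 0.0564, -0.0863, 0.0874, 0.2377]]
```

>>> play_rows(increments=[[0.003,0.035,0.056,-0.086,0.087,0.238],[0.003,0.035,0.056,-0.086,0.087,0.238],[0.003,0.035,0.056,-0.086,0.087,0.238],[0.003,0.035,0.056,-0.086,0.087,0.238],[0.003,0.035,0.056,-0.086,0.087,0.238],[0.003,0.035,0.056,-0.086,0.087,0.238],[0.003,0.035,0.056,-0.086,0.087,0.238],[0.003,0.035,0.056,-0.086,0.087,0.238],[0.003,0.035,0.056,-0.086,0.087,0.238],[0.003,0.035,0.056,-0.086,0.087,0.238],[0.003,0.035,0.056,-0.086,0.087,0.238],[0.003,0.035,0.056,-0.086,0.087,0.238]], claw=0.75)

```text
t: 22.32
tcp_pos: [561.5, 90.0, 179.4]
orientation: [-3.142, -0.694, 1.488]
ft_force: [0.2, -0.4, 0.2]
grip_width: 0.752
grasp_force: 0.0
```

```bash
python3 - <<'E'
from h import *
s=arm.get_state();print(tocab(s["tcp_pos"]),s["joint_positions"].round(2))
p,d,m=grab("wrist"); save(p,"w5.png")
rows([(cab(0,-160,120),push(),1),(cab(0,-150,69.5),push(),1)])
E
```

```text
[-1.05821803e-01 -1.82906769e+02  1.79361763e+02] [-0.43  0.22  1.75  0.65  1.47 -0.51]
2 [[-0.0812, 0.0011, 0.2409, -0.0004, 0.0006, 0.0004], [-0.1798, 0.0013, 0.4217, -0.0004, 0.0006, 0.0004]]
```

View pics/w5.png

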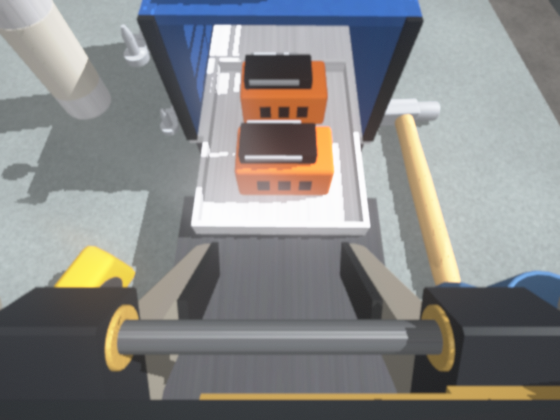

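The wrist view shows the tray straddling the gap, straight and level, packs upright; both hinge pins are visible at (168,122) and (133,45), and the fingers are behind the tray's rear wall. Going down and pushing.

>>> play_rows(increments=[[-0.04,0,0.12,0,0,0],[-0.081,0,0.241,0,0,0],[-0.13,0,0.34,0,0,0],[-0.179,0.001,0.42,0,0,0],[-0.18,0.001,0.421,0,0,0],[-0.18,0.001,0.421,0,0,0]])

```text
t: 23.12
tcp_pos: [564.4, 122.1, 70.1]
orientation: [-3.141, -0.695, 1.486]
ft_force: [0.7, -0.5, 1.3]
grip_width: 0.75
grasp_force: 0.0
```

```bash
python3 - <<'E'
from h import *
s=arm.get_state();print(tocab(s["tcp_pos"]),s["ft_force"].round(1))
R=push()
print([float(x) for x in s["orientation"].round(3)])
rows([(cab(0,Y,Z),R,1) for Y,Z in [(-138,69.5),(-120,69.5),(-100,69.5),(-80,69.5),(-60,66.5),(-40,66.5),(-20,66),(-8,66),(2,66),(6,66)]])
E
```

```text
[ 3.60131481e-02 -1.50642027e+02  7.00717691e+01] [ 0.7 -0.5  1.3]
[-3.141, -0.695, 1.486]
10 [[0.0374, -0.0, 0.0341, -0.0003, 0.0005, 0.0002], [0.0927, 0.0002, 0.0802, -0.0003, 0.0005, 0.0002], [0.1541, 0.0003, 0.1315, -0.0003, 0.0005, 0.0002], [0.2156, 0.0005, 0.1827, -0.0003, 0.0005, 0.0002], [0.2694, 0.0007, 0.2431, -0.0003, 0.0005, 0.0002], [0.3308, 0.0009, 0.2943, -0.0003, 0.0005, 0.0002], [0.391, 0.0011, 0.3471, -0.0003, 0.0005, 0.0002], [0.4279, 0.0012, 0.3778, -0.0003, 0.0005, 0.0002], [0.4586, 0.0013, 0.4034, -0.0003, 0.0005, 0.0002], [0.4709, 0.0014, 0.4137, -0.0003, 0.0005, 0.0002]]
```

>>> play_rows(increments=[[0.037,0,0.034,0,0,0],[0.065,0,0.057,0,0,0],[0.093,0,0.08,0,0,0],[0.123,0,0.105,0,0,0],[0.154,0,0.131,0,0,0],[0.185,0,0.157,0,0,0],[0.216,0,0.183,0,0,0]])

```text
t: 24.0
tcp_pos: [570.8, 191.7, 68.8]
orientation: [3.141, -0.692, 1.485]
ft_force: [-2.6, -12.1, 7.8]
grip_width: 0.751
grasp_force: 6.6
```

```bash
python3 - <<'E'
from h import *
s=arm.get_state();print(tocab(s["tcp_pos"]),s["ft_force"].round(1))
p,d,m=grab("wrist"); save(p,"w6.png")
R=push()
rows([(cab(0,Y,Z),R,1) for Y,Z in [(-60,66.5),(-40,66.5),(-20,66),(-8,66),(2,66),(7,66)]])
E
```

```text
[  0.33648753 -80.79946536  68.83638055] [ -2.6 -12.1   7.8]
6 [[0.0535, -0.0011, 0.0587, -0.0001, 0.0009, 0.0003], [0.1151, -0.0009, 0.1098, -0.0001, 0.0009, 0.0003], [0.1753, -0.0008, 0.1624, -0.0001, 0.0009, 0.0003], [0.2123, -0.0007, 0.193, -0.0001, 0.0009, 0.0003], [0.2431, -0.0006, 0.2186, -0.0001, 0.0009, 0.0003], [0.2584, -0.0006, 0.2314, -0.0001, 0.0009, 0.0003]]
```

View pics/w6.png

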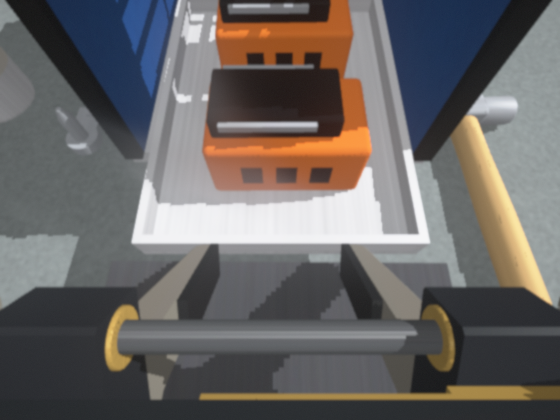

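The tray's rear wall (v≈243) sits against the fingers, tray straight and packs upright. Keep pushing.

>>> play_rows(increments=[[0.027,-0.001,0.029,0,0,0],[0.054,-0.001,0.059,0,0,0],[0.085,-0.001,0.085,0,0,0],[0.115,-0.001,0.11,0,0,0],[0.145,-0.001,0.136,0,0,0],[0.175,-0.001,0.162,0,0,0],[0.2,-0.001,0.182,0,0,0],[0.22,-0.001,0.2,0,0,0],[0.243,-0.001,0.218,0,0,0],[0.255,-0.001,0.228,0,0,0],[0.258,-0.001,0.231,0,0,0]])

```text
t: 25.42
tcp_pos: [580.4, 277.2, 68.3]
orientation: [3.135, -0.693, 1.488]
ft_force: [-2.3, -15.3, 11.7]
grip_width: 0.749
grasp_force: 7.9
```

```bash
python3 - <<'E'
from h import *
s=arm.get_state();print(tocab(s["tcp_pos"]),s["ft_force"].round(1))
p,d,m=grab("wrist"); save(p,"w7.png"); np.savez("w7.npz",p=p,d=d,**m)
# rear wall top edge: white pixels profile, cab coords
W=pts(d,m); q=W.reshape(-1,3); C=np.c_[(q[:,:2]-O)@XC[:2],(q[:,:2]-O)@YC[:2],q[:,2]]
k=(abs(C[:,0])<15)&(C[:,1]>-30)&(C[:,1]<60)&(C[:,2]>40)&(C[:,2]<100)
C=C[k]; o=np.argsort(C[:,1]); C=C[o]
for a in range(-30,50,3):
    s=C[(C[:,1]>=a)&(C[:,1]<a+3)]
    if len(s): print(a,len(s),np.percentile(s[:,2],[5,50,95]).round(1))
E
```

```text
[ 2.41393941  5.2623982  68.26646641] [ -2.3 -15.3  11.7]
-3 3 [54.1 58.1 58.3]
0 443 [46.7 56.3 58.2]
3 248 [56.4 57.3 58.2]
6 251 [56.4 57.3 58.2]
9 521 [56.7 61.1 76.9]
12 547 [58.9 76.3 78.1]
15 173 [76.3 77.3 78.3]
21 96 [61.6 62.3 63.6]
24 227 [61.3 62.3 63.3]
27 209 [61.4 62.2 63.3]
30 215 [61.3 62.3 63.3]
33 211 [61.4 62.2 63.3]
36 200 [61.3 62.4 63.2]
39 203 [61.3 62.4 63.2]
42 193 [61.3 62.4 63.2]
45 198 [61.2 62.3 63.1]
48 447 [61.6 78.6 92.2]
```

Tray centre now at cabinet y ≈ 125 mm, flat on the floor plate (wall top z ≈ 77). Retreat.

```bash
python3 - <<'E'
from h import *
R=push()
rows([(cab(0,-60,75),R,1),(cab(0,-110,130),R,1),(cab(0,-200,240),R,1)])
E
```

```text
3 [[-0.1838, -0.0095, -0.1876, 0.0007, 0.0008, 0.0005], [-0.1971, -0.0083, -0.4846, 0.0007, 0.0008, 0.0005], [-0.1928, -0.0059, -1.0531, 0.0007, 0.0008, 0.0005]]
```

>>> play_rows(increments=[[-0.04,-0.002,-0.04,0,0,0],[-0.1,-0.005,-0.1,0,0,0],[-0.184,-0.01,-0.188,0,0,0],[-0.19,-0.01,-0.4,0,0,0],[-0.19,-0.01,-0.6,0,0,0],[-0.19,0,-0.8,0,0,0],[-0.19,0,-1,0,0,0],[-0.19,0,-1,0,0,0]])

```text
t: 26.48
tcp_pos: [562.3, 80.9, 230.2]
orientation: [3.136, -0.693, 1.486]
ft_force: [0.2, 0.2, -0.2]
grip_width: 0.748
grasp_force: 0.0
```

```bash
python3 - <<'E'
from h import *
R=down(D(132.8))
rows([((439,-394,260),R,1)])
print(arm.get_state()["tcp_pos"])
E
```

```text
1 [[-1.4118, -0.3236, -1.3296, 0.0466, -0.1034, -0.1272]]
[562.26495272  80.91152541 230.20917633]
```

>>> play_rows(increments=[[-0.15,-0.03,-0.14,0.01,-0.02,-0.025],[-0.3,-0.06,-0.28,0.02,-0.04,-0.05],[-0.45,-0.1,-0.43,0.03,-0.06,-0.075],[-0.6,-0.13,-0.57,0.04,-0.08,-0.1],[-0.75,-0.17,-0.71,0.047,-0.103,-0.127],[-0.9,-0.21,-0.85,0.047,-0.103,-0.127],[-0.98,-0.23,-0.95,0.047,-0.103,-0.127],[-0.98,-0.23,-0.95,0.047,-0.103,-0.127],[-0.98,-0.23,-0.95,0.047,-0.103,-0.127],[-0.98,-0.23,-0.95,0.047,-0.103,-0.127]])

```text
t: 27.72
tcp_pos: [474.3, -249.6, 251.9]
orientation: [-3.138, -0.011, 2.322]
ft_force: [0.3, 0.0, 0.4]
grip_width: 0.751
grasp_force: 0.0
```

```bash
python3 - <<'E'
from h import *
R=down(D(132.8))
rows([((439,-394,260),R,1)])
print(arm.get_state()["tcp_pos"],arm.get_state()["orientation"])
E
```

```text
1 [[-0.3254, -0.4974, -0.0343, -0.0006, -0.0017, 0.0006]]
[ 474.31640819 -249.62583456  251.87731717] [-3.13813259 -0.01093418  2.32170274]
```

>>> play_rows(increments=[[-0.1,-0.16,-0.01,0,-0.002,0],[-0.2,-0.32,-0.02,0,-0.002,0],[-0.325,-0.497,-0.034,0,-0.002,0],[-0.325,-0.497,-0.034,0,-0.002,0],[-0.325,-0.497,-0.034,0,-0.002,0]])

```text
t: 28.35
tcp_pos: [439.0, -394.0, 260.5]
orientation: [-3.139, 0.002, 2.321]
ft_force: [-0.6, -0.1, 0.1]
grip_width: 0.752
grasp_force: 0.0
```

```bash
python3 - <<'E'
from h import *
p,d,m=grab("wrist"); save(p,"w8.png"); np.savez("w8.npz",p=p,d=d,**m)
print(arm.get_state()["tcp_pos"],arm.get_state()["orientation"])
W=pts(d,m); h=cv2.cvtColor(p,cv2.COLOR_RGB2HSV).astype(int)
b=(h[...,0]>100)&(h[...,0]<128)&(h[...,1]>100)&(np.nan_to_num(W[...,2])>147)&(np.nan_to_num(W[...,2])<158)
q=W[b]; print(len(q),cv2.minAreaRect(q[:,:2].astype(np.float32)),np.median(q[:,2]))
E
```

```text
[ 439.19844372 -393.64035807  260.58583203] [-3.13858324e+00  2.33518066e-03  2.32166153e+00]
2414 ((437.16290283203125, -395.4903564453125), (13.214340209960938, 198.10958862304688), 43.1291618347168) 152.19783466462903
```

View pics/w8.png

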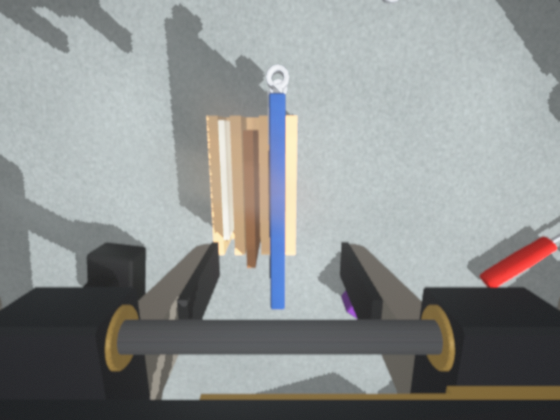

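Door's blue top edge runs vertically at u≈277, v 92–308; the knuckle ring is at (278,76). Centre (437.2,-395.5), normal 43.1°.

```bash
python3 - <<'E'
from h import *
z=np.load("w8.npz"); m={k:z[k] for k in("vertical_fov","cx","cy","world_from_camera")}
k=ray(m,[(278,76)],137)[0]; c=np.array([437.2,-395.5]); x=np.array([np.cos(D(-46.9)),np.sin(D(-46.9))]); y=np.array([-x[1],x[0]])
print(k,(k[:2]-c)@x,(k[:2]-c)@y)
R=down(D(133.1))
rows([((437.4,-395.2,200),R,1),((437.4,-395.2,122),R,1)])
E
```

```text
[ 359.75389255 -311.74132655  137.        ] -114.07431778686042 0.6818787589373647
2 [[0.0009, -0.0088, 0.2424, -0.0005, 0.0004, -0.0002], [0.0016, -0.0078, 0.5544, -0.0005, 0.0004, -0.0002]]
```

Knuckle at door x = −114.1, y ≈ 0.7: consistent. Grasp.

>>> play_rows(increments=[[0.001,-0.008,0.12,0,0,0],[0.001,-0.008,0.24,0,0,0],[0.001,-0.008,0.38,0,0,0],[0.001,-0.008,0.5,0,0,0],[0.001,-0.008,0.552,0,0,0],[0.001,-0.008,0.554,0,0,0]], claw=0.5)

```text
t: 29.15
tcp_pos: [437.1, -395.9, 122.1]
orientation: [-3.138, 0.002, 2.321]
ft_force: [0.5, -0.2, -0.4]
grip_width: 0.497
grasp_force: 0.0
```

>>> play_rows(increments=[[0,0,0,0,0,0],[0,0,0,0,0,0],[0,0,0,0,0,0],[0,0,0,0,0,0]], claw=0, squeeze=50)

```text
t: 29.65
tcp_pos: [437.2, -397.3, 123.1]
orientation: [-3.138, 0.004, 2.32]
ft_force: [0.8, 0.8, 1.9]
grip_width: 0.147
grasp_force: 50.0
```

```bash
python3 - <<'E'
from h import *
s=arm.get_state();print(s["tcp_pos"],s["orientation"],s["ft_force"].round(1),s["grip_width"],s["joint_positions"].round(2))
E
```

```text
[ 437.24079715 -397.31507041  123.09025853] [-3.1381499   0.00440048  2.31995142] [0.8 0.8 1.9] 0.14717252178044699 [-0.94  0.28  1.64 -0.    1.21 -1.69]
```

>>> play_rows(increments=[[0,0,-0.05,0,0,0],[0,0,-0.12,0,0,0],[0,0,-0.2,0,0,0],[0,0,-0.28,0,0,0],[0,0,-0.36,0,0,0],[0,0,-0.45,0,0,0],[0,0,-0.54,0,0,0],[0,0,-0.54,0,0,0],[0,0,-0.54,0,0,0]])

```text
t: 30.78
tcp_pos: [436.7, -396.0, 256.7]
orientation: [-3.138, 0.002, 2.32]
ft_force: [-1.0, 0.3, -4.5]
grip_width: 0.149
grasp_force: 50.0
```

```bash
python3 - <<'E'
from h import *
p,d,m=grab("wrist"); save(p,"w9.png"); np.savez("w9.npz",p=p,d=d,**m)
s=arm.get_state();print(s["tcp_pos"],s["orientation"],s["ft_force"].round(1),s["grip_width"])
W=pts(d,m); h=cv2.cvtColor(p,cv2.COLOR_RGB2HSV).astype(int)
zt=s["tcp_pos"][2]+29
b=(h[...,0]>100)&(h[...,0]<128)&(h[...,1]>100)&(abs(np.nan_to_num(W[...,2])-zt)<8)
q=W[b]; print(len(q),cv2.minAreaRect(q[:,:2].astype(np.float32)),np.median(q[:,2]))
A=np.c_[q[:,:2],np.ones(len(q))]; 
x=np.array([np.cos(D(-46.9)),np.sin(D(-46.9))]); t=q[:,:2]@x; print(np.polyfit(t,q[:,2],1))
rows([((438,-200,250),down(2.0),1),(cab(-114,-230,222),down(D(85)),1)])
E
```

```text
[ 436.49800582 -395.79880071  256.14227856] [-3.13817395e+00  9.95075521e-04  2.32010140e+00] [ 0.8 -0.8 -4.3] 0.14848714131859755
6219 ((424.3821716308594, -383.1605224609375), (13.783515930175781, 166.0297393798828), 43.2989501953125) 285.87117348121797
[-9.85661689e-04  2.86429142e+02]
2 [[0.5694, 0.5379, 0.0222, -0.0005, 0.0002, 0.0509], [1.2944, 1.2449, 0.131, -0.0004, 0.0004, 0.1331]]
```

View pics/w9.png

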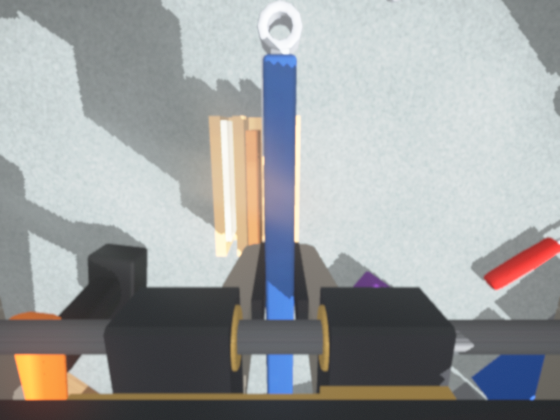

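The door is held level between the pads, its knuckle ring at (280,27) px.

```bash
python3 - <<'E'
from h import *
z=np.load("w9.npz"); m={k:z[k] for k in("vertical_fov","cx","cy","world_from_camera")}
t=np.array([436.5,-395.8,256.14])
p=z["p"];h=cv2.cvtColor(p,cv2.COLOR_RGB2HSV).astype(int);W=pts(z["d"],m)
b=(np.nan_to_num(W[...,2])>t[2]+4)&(h[...,1]<60)&(h[...,2]>120);b[60:]=0;b[:,230:]&=True;b[:,:230]=0;b[:,330:]=0
c=max(cv2.findContours(b.astype(np.uint8),cv2.RETR_EXTERNAL,2)[0],key=cv2.contourArea); e=cv2.minEnclosingCircle(c); print("circ",e,cv2.boundingRect(c),np.median(W[b],0))
R=down(2.320)
for uv in [(280,27)]:
    k=ray(m,[uv],t[2]+13.9)[0]; print(R.inv().apply(k-t))
E
```

```text
circ ((280.2493896484375, 27.25935173034668), 27.352096557617188) (257, 0, 46, 55) [ 357.97859717 -311.83517702  270.55455362]
[ 1.14501104e+02 -5.79291204e-02 -1.39000000e+01]
```

>>> play_rows(increments=[[0.06,0.06,0,0,0,0],[0.17,0.16,0,0,0,0.01],[0.28,0.27,0.01,0,0,0.025],[0.42,0.4,0.015,0,0,0.04],[0.56,0.53,0.02,0,0,0.055],[0.7,0.66,0.02,0,0,0.07],[0.84,0.8,0.02,0,0,0.09],[0.95,0.9,0.02,0,0,0.11],[0.99,0.94,0.02,0,0,0.133],[0.99,0.94,0.02,0,0,0.133],[0.99,0.94,0.02,0,0,0.133]])

```text
t: 32.2
tcp_pos: [440.1, -55.7, 250.2]
orientation: [-3.141, 0.005, 1.486]
ft_force: [-0.5, 0.9, -4.9]
grip_width: 0.146
grasp_force: 50.0
```

```bash
python3 - <<'E'
from h import *
z=np.load("w8.npz"); M=z["world_from_camera"]
T=np.eye(4);T[:3,:3]=Ro.from_euler('xyz',[-3.13858,.002335,2.32166]).as_matrix();T[:3,3]=[439.2,-393.64,260.59]
TC=np.linalg.inv(T)@M
z9=np.load("w9.npz");T9=np.eye(4);T9[:3,:3]=Ro.from_euler('xyz',[-3.13817,.000995,2.3201]).as_matrix();T9[:3,3]=[436.5,-395.8,256.14]
print(((np.linalg.inv(T9)@z9["world_from_camera"])-TC).round(3)[:3,3])
np.savez("tc.npz",TC=TC,fov=z["vertical_fov"],cx=z["cx"],cy=z["cy"])
def model(pos,eul):
    T=np.eye(4);T[:3,:3]=Ro.from_euler('xyz',eul).as_matrix();T[:3,3]=pos
    return dict(vertical_fov=z["vertical_fov"],cx=z["cx"],cy=z["cy"],world_from_camera=T@TC)
def proj(m,P):
    f=210/np.tan(np.radians(m["vertical_fov"])/2); q=np.linalg.inv(m["world_from_camera"])@np.r_[P,1]
    return np.array([m["cx"]+f*q[0]/-q[2], m["cy"]-f*q[1]/-q[2]])
m5=model(cab(-.106,-182.907,179.36),[-3.142,-.694,1.488]); m6=model(cab(.336,-80.8,68.84),[3.141,-.692,1.485])
pt=arm.camera_model("top");ps=arm.camera_model("side")
for n,m in(("w5",m5),("w6",m6),("top",pt),("side",ps)):
    print(n,[proj(m,cab(-114,-16,zz)).round(1).tolist() for zz in(202,180,117,95)])
np.savez("m56.npz",a=m5["world_from_camera"],b=m6["world_from_camera"])
i5=cv2.imread("pics/w5.png");i6=cv2.imread("pics/w6.png");it=cv2.imread("pics/top0.png");is_=cv2.imread("pics/side0.png")
tile=lambda i,u,v,w,h,s:cv2.resize(i[v:v+h,u:u+w],None,fx=s,fy=s,interpolation=cv2.INTER_CUBIC)
A=tile(i5,100,10,100,140,4)   #400x560
B=tile(i6,30,80,100,85,3.3) #330x280
tu,tv=[int(x) for x in proj(pt,cab(-114,-16,195))]; 
C=tile(it,tu-18,tv-14,36,28,9) #324x252
print("top tile origin",tu-18,tv-14)
su,sv=[int(x) for x in proj(ps,cab(-114,-16,190))]; print("side tile",su-18,sv-14)
Dd=tile(is_,su-18,sv-14,36,28,5) # unused
X=np.zeros((560,760,3),np.uint8);X[:560,:400]=A;X[:280,410:740]=B[:280,:330];X[290:542,410:734]=C
cv2.imwrite("pics/mont.png",X)
E
```

```text
[ 0.103  0.321 -0.607]
w5 [[124.2, 26.1], [136.5, 52.6], [162.8, 109.6], [169.9, 124.8]]
w6 [[-129.2, -106.7], [-54.5, -21.2], [60.2, 110.2], [83.7, 137.0]]
top [[180.3, 228.5], [182.0, 229.2], [186.4, 231.1], [187.9, 231.7]]
side [[272.9, 266.8], [272.9, 272.6], [273.1, 288.4], [273.1, 293.8]]
top tile origin 162 214
side tile 254 255
```

View pics/mont.png

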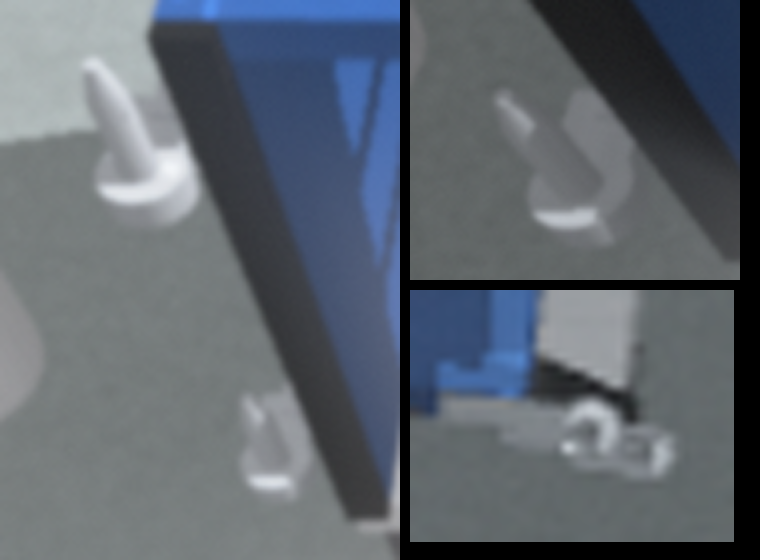

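The montage shows, in w5, the upper pin tip at (123,25.5) and the lower at (162.5,109.2). In w6 the lower tip is at (57.3,109.4). All are within about 3 px of my prediction.

```bash
python3 - <<'E'
from h import *
t=np.load("tc.npz");k=np.load("m56.npz")
mk=lambda w:dict(vertical_fov=t["fov"],cx=t["cx"],cy=t["cy"],world_from_camera=w)
for w,uv,z in ((k["a"],(123,25.5),202),(k["a"],(162.5,109.2),117),(k["b"],(57.3,109.4),117)):
    print(tocab(ray(mk(w),[uv],z)[0]).round(1))
s=arm.get_state();print(s["tcp_pos"],s["orientation"])
rows([(cab(-114,-175,222),down(D(85)),1)])
E
```

```text
[-115.   -15.4  202. ]
[-114.4  -15.5  117. ]
[-115.7  -15.5  117. ]
[440.13954768 -55.65268961 250.24443585] [-3.14055051  0.00507918  1.48636583]
1 [[0.6549, -0.021, 0.1097, -0.0002, 0.0008, 0.0005]]
```

>>> play_rows(increments=[[0.1,-0.003,0.05,0,0,0],[0.25,-0.008,0.11,0,0,0],[0.4,-0.015,0.12,0,0,0],[0.55,-0.02,0.12,0,0,0],[0.655,-0.024,0.12,0,0.001,0],[0.655,-0.024,0.12,0,0.001,0],[0.655,-0.024,0.12,0,0.001,0]])

```text
t: 33.08
tcp_pos: [448.7, 107.3, 219.8]
orientation: [-3.141, -0.001, 1.484]
ft_force: [-0.5, -0.2, -5.4]
grip_width: 0.149
grasp_force: 50.0
```

```bash
python3 - <<'E'
from h import *
s=arm.get_state();print(tocab(s["tcp_pos"]),s["orientation"],s["ft_force"].round(1))
p,d,m=grab("wrist"); W=pts(d,m)
h=cv2.cvtColor(p,cv2.COLOR_RGB2HSV).astype(int)
k=ray(m,[(280.2,27.2)],s["tcp_pos"][2]+13.9)[0]; print("knuckle cab",tocab(k))
zt=s["tcp_pos"][2]+29
b=(h[...,0]>100)&(h[...,0]<128)&(h[...,1]>100)&(abs(np.nan_to_num(W[...,2])-zt)<8)
q=W[b]; print(len(q),cv2.minAreaRect(q[:,:2].astype(np.float32)),np.median(q[:,2]))
# face tilt: blue points on side faces? slope of top along x
t=q[:,:2]@YC[:2]; print(np.polyfit(t,q[:,2],1))
save(p,"w10.png"); np.savez("w10.npz",p=p,d=d,**m)
rows([(cab(-114.8,-130,219),down(D(85)),1)])
E
```

```text
[-113.93722149 -175.50013278  219.75224396] [-3.14122664e+00 -5.85963767e-04  1.48433211e+00] [-0.5 -0.2 -5.4]
knuckle cab [-113.9907457   -61.18005773  233.65224396]
8921 ((450.0818786621094, 124.94105529785156), (166.49522399902344, 14.193967819213867), 85.32829284667969) 249.04069142495007
[3.12328580e-03 2.48472398e+02]
1 [[0.1823, -0.0035, 0.0035, -0.0, -0.0001, 0.0]]
```

>>> play_rows(increments=[[0.04,-0.003,0.003,0,0,0],[0.09,-0.003,0.003,0,0,0],[0.14,-0.003,0.003,0,0,0],[0.17,-0.003,0.003,0,0,0],[0.183,-0.003,0.003,0,0,0],[0.183,-0.003,0.003,0,0,0],[0.183,-0.003,0.003,0,0,0]])

```text
t: 34.0
tcp_pos: [451.8, 153.8, 219.3]
orientation: [3.142, -0.001, 1.484]
ft_force: [-0.1, 0.3, -3.9]
grip_width: 0.147
grasp_force: 50.0
```

```bash
python3 - <<'E'
from h import *
s=arm.get_state();print(tocab(s["tcp_pos"]),s["orientation"],s["ft_force"].round(1))
p,d,m=grab("wrist"); np.savez("w11.npz",p=p,d=d,**m); save(p,"w11.png")
# pin tip seen through bore? brightness around ring
k=ray(m,[(280.2,27.2)],s["tcp_pos"][2]+13.9)[0]; print("knuckle cab",tocab(k))
print(p[5:50:4,258:304:4].mean(2).astype(int))
rows([(cab(-114.8,-129.8,200),down(D(85)),1),(cab(-114.8,-129.8,186),down(D(85)),1)])
E
```

```text
[-114.92058743 -128.90751611  219.26865924] [ 3.14157981e+00 -1.16272721e-03  1.48421861e+00] [-0.1  0.3 -3.9]
knuckle cab [-114.98576195  -14.58450353  233.16865924]
[[154 155 194 250 253 253 253 253 251 179 178 169]
 [160 178 249 253 253 249 248 249 252 251 185 174]
 [158 245 253 253 204 160 151 181 248 252 252 179]
 [174 250 254 229 153 151 147 148 197 250 254 101]
 [205 253 255 182 153 152 148 147 153 249 254 149]
 [230 253 254 156 168 198 189 156 149 244 253 221]
 [207 253 254 174 219 219 215 210 157 248 253 166]
 [168 251 254 223 219 221 219 217 222 250 254  96]
 [155 243 252 253 227 222 220 226 250 252 252  74]
 [155 168 243 252 253 252 252 251 251 250 200  71]
 [155 151 172 244 249 252 251 250 248 207 148  71]
 [151 153 147 206 247 242 246 251 186 205  86  70]]
2 [[-0.0036, 0.0005, 0.0771, 0.0, -0.0002, 0.0001], [-0.0037, 0.0005, 0.1331, 0.0, -0.0002, 0.0001]]
```

```bash
python3 - <<'E'
import numpy as np
for n in("w10","w11"):
    p=np.load(n+".npz")["p"]; print(p[9:42:2,264:298:2].mean(2).astype(int))
E
```

```text
[[234 250 253 253 253 253 253 250 248 249 250 250 251 253 253 252 206]
 [248 252 253 254 253 249 237 213 193 214 227 239 249 252 253 253 251]
 [252 253 254 253 242 213 184 162 154 153 160 185 237 249 252 253 253]
 [253 254 254 249 219 186 162 154 152 149 149 153 196 240 249 252 253]
 [254 254 253 234 207 169 155 155 152 150 150 150 157 201 243 252 253]
 [254 255 248 225 195 159 156 155 152 151 149 150 150 164 234 251 253]
 [254 255 245 219 172 157 155 154 153 151 149 150 151 156 221 250 253]
 [255 255 241 197 157 157 161 173 177 162 152 150 151 153 206 248 252]
 [255 254 233 165 161 199 234 247 249 241 196 154 152 151 193 246 252]
 [255 254 233 161 168 233 252 253 253 248 213 159 152 154 205 247 252]
 [254 254 232 160 159 172 196 207 200 185 171 161 154 158 223 249 252]
 [254 254 236 163 161 158 157 157 157 157 158 160 159 171 238 250 252]
 [254 254 251 186 159 157 156 158 157 153 153 156 165 211 246 251 253]
 [253 254 253 242 176 156 157 159 158 155 156 162 206 244 250 252 253]
 [251 253 253 253 238 183 163 160 159 161 173 204 244 250 251 253 254]
 [245 250 253 253 253 248 234 212 2
[... 615 characters left out ...]
234 165 152 153 154 158 159 151 147 147 148 151 202 247 252]
 [255 254 229 156 154 168 186 198 198 189 176 156 148 149 189 244 251]
 [254 254 227 159 177 208 217 215 209 206 201 182 156 150 200 246 251]
 [254 254 225 174 207 219 221 219 217 215 213 210 184 157 221 248 251]
 [254 254 238 200 216 219 221 220 220 219 217 216 208 181 236 249 252]
 [253 254 251 223 216 219 221 221 221 219 217 217 217 222 244 250 252]
 [253 253 253 246 222 219 221 221 221 220 217 217 228 244 249 251 253]
 [250 252 253 253 244 227 222 222 221 220 221 226 244 250 250 252 253]
 [244 249 252 253 253 250 243 233 230 238 245 248 250 251 251 253 252]
 [220 243 249 252 253 253 252 252 251 252 252 251 251 251 252 250 235]]
```

>>> play_rows(increments=[[-0.003,0,0.015,0,0,0],[-0.003,0,0.03,0,0,0],[-0.003,0,0.045,0,0,0],[-0.003,0,0.06,0,0,0],[-0.003,0,0.07,0,0,0],[-0.003,0,0.078,0,0,0],[-0.003,0,0.078,0,0,0]])

```text
t: 34.92
tcp_pos: [451.6, 153.3, 199.6]
orientation: [-3.141, -0.001, 1.484]
ft_force: [0.2, 0.6, -3.8]
grip_width: 0.15
grasp_force: 50.0
```

>>> play_rows(increments=[[0,0,0.014,0,0,0],[0,0,0.028,0,0,0],[0,0,0.04,0,0,0],[0,0,0.048,0,0,0],[0,0,0.054,0,0,0],[0,0,0.054,0,0,0]])

```text
t: 35.67
tcp_pos: [451.7, 153.3, 186.2]
orientation: [-3.141, -0.001, 1.484]
ft_force: [-0.1, 0.5, -4.6]
grip_width: 0.148
grasp_force: 50.0
```

```bash
python3 - <<'E'
from h import *
s=arm.get_state();print(tocab(s["tcp_pos"]),s["orientation"],s["ft_force"].round(1),s["ft_torque"].round(2))
E
```

```text
[-114.99415615 -129.43617882  186.17546389] [-3.14144092e+00 -1.31043537e-03  1.48441717e+00] [-0.1  0.5 -4.6] [-0.1   0.03  0.04]
```

>>> play_rows(increments=[[0,0,0.004,0,0,0],[0,0,0.008,0,0,0],[0,0,0.01,0,0,0],[0,0,0.01,0,0,0]])

```text
t: 36.17
tcp_pos: [452.4, 153.1, 184.9]
orientation: [3.14, -0.001, 1.485]
ft_force: [-1.5, -3.6, 5.0]
grip_width: 0.148
grasp_force: 50.0
```

>>> play_rows(increments=[[0,0,0,0,0,0],[0,0,0,0,0,0],[0,0,0,0,0,0],[0,0,-0.06,0,0,0],[0,0,-0.15,0,0,0],[0,0,-0.3,0,0,0],[0,0,-0.4,0,0,0],[0,0,-0.4,0,0,0]], claw=0.4)

```text
t: 37.17
tcp_pos: [453.2, 153.3, 286.8]
orientation: [3.136, -0.002, 1.485]
ft_force: [-0.1, -0.1, -0.1]
grip_width: 0.401
grasp_force: 0.0
```

```bash
python3 - <<'E'
from h import *
s=arm.get_state();print(tocab(s["tcp_pos"]),s["orientation"],s["ft_force"].round(1))
p,d,m=grab("wrist"); W=pts(d,m);np.savez("w12.npz",p=p,d=d,**m)
h=cv2.cvtColor(p,cv2.COLOR_RGB2HSV).astype(int)
b=(h[...,0]>100)&(h[...,0]<128)&(h[...,1]>100)&(abs(np.nan_to_num(W[...,2])-215)<8)
k=max(cv2.findContours(b.astype(np.uint8),cv2.RETR_EXTERNAL,2)[0],key=cv2.contourArea);mk=np.zeros(b.shape,np.uint8);cv2.drawContours(mk,[k],-1,1,-1)
q=W[b&(mk>0)]; r=cv2.minAreaRect(q[:,:2].astype(np.float32)); print(len(q),r,tocab([*r[0],0]),np.median(q[:,2]))
b=(abs(np.nan_to_num(W[...,2])-200)<6)&(h[...,1]<60)
C=(W[...,:2]-O); cx=C@XC[:2];cy=C@YC[:2]
b&=(abs(cx+114)<20)&(abs(cy+16)<20); q=W[b]; print(len(q), tocab(np.median(q,0)) if len(q) else '')
E
```

```text
[-113.49570819 -129.2401389   286.77166211] [ 3.13588497e+00 -2.34027359e-03  1.48450828e+00] [-0.1 -0.1 -0.1]
3763 ((452.6417541503906, 156.61563110351562), (186.95237731933594, 13.460593223571777), 85.20973205566406) [-114.30928101 -126.02664863    0.        ] 211.60832701333996
726 [-113.75746887  -15.21894723  199.78412219]
```

Door seated (upper knuckle top at z ≈ 199.8, expected 200) and hanging 90° open. Now close it by sweeping with shut fingers from the outer side.

```bash
python3 - <<'E'
from h import *
R=down(D(85))
rows([(cab(-166,-165,287),R,1),(cab(-166,-165,180),R,1)])
c0=np.array([-166,-165])
for f in [90,84,77,70,62,54,46,38]+[30,24,18,13,9,6,3,1]:
    a=D(f); off=7+18*np.sin(a)+10*np.cos(a)
    q=np.array([-114.5,-15.5])+150*np.array([np.cos(a),-np.sin(a)])-off*np.array([np.sin(a),np.cos(a)])
    print(f,q.round(1),((q-c0)/250).round(3)[::-1])
E
```

```text
2 [[-0.1421, -0.2064, -0.0097, 0.0004, -0.0003, 0.0002], [-0.1429, -0.2074, 0.4183, 0.0004, -0.0003, 0.0002]]
90 [-139.5 -165.5] [-0.002  0.106]
84 [-124.6 -167.4] [-0.01   0.165]
77 [-106.9 -167.7] [-0.011  0.237]
70 [ -88.9 -165.8] [-0.003  0.308]
62 [ -68.4 -160.9] [0.016 0.39 ]
54 [ -48.5 -153. ] [0.048 0.47 ]
46 [ -29.6 -142.1] [0.092 0.545]
38 [ -12.3 -128.3] [0.147 0.615]
30 [   3.1 -111.9] [0.213 0.676]
24 [ 13.  -97.9] [0.268 0.716]
18 [ 21.3 -82.8] [0.329 0.749]
13 [ 27.  -69.5] [0.382 0.772]
9 [ 30.6 -58.4] [0.426 0.786]
6 [ 32.7 -49.9] [0.46  0.795]
3 [ 34.4 -41.3] [0.495 0.801]
1 [ 35.2 -35.4] [0.518 0.805]
```

>>> play_rows(increments=[[-0.07,-0.1,-0.01,0,0,0],[-0.142,-0.207,-0.01,0,0,0],[-0.142,-0.207,0.1,0,0,0],[-0.142,-0.207,0.25,0,0,0],[-0.142,-0.207,0.38,0,0,0],[-0.142,-0.207,0.418,0,0,0],[-0.142,-0.207,0.418,0,0,0],[-0.142,-0.207,0.418,0,0,0]], claw=0)

```text
t: 38.22
tcp_pos: [398.0, 122.4, 180.5]
orientation: [3.139, -0.002, 1.485]
ft_force: [0.2, -0.6, -0.7]
grip_width: 0.006
grasp_force: 0.0
```

>>> play_rows(increments=[[0,0.06,0,0,0,0],[-0.002,0.106,0,0,0,0],[-0.006,0.135,0,0,0,0],[-0.01,0.165,0,0,0,0],[-0.011,0.2,0,0,0,0],[-0.011,0.237,0,0,0,0],[-0.003,0.308,0,0,0,0],[0.016,0.39,0,0,0,0],[0.048,0.47,0,0,0,0],[0.092,0.545,0,0,0,0],[0.12,0.58,0,0,0,0],[0.147,0.615,0,0,0,0]])

```text
t: 39.72
tcp_pos: [553.6, 146.0, 179.0]
orientation: [-3.141, -0.001, 1.485]
ft_force: [-0.1, -0.7, 0.1]
grip_width: 0.007
grasp_force: 0.0
```

```bash
cat > door.py <<'E'
from h import *
def door():
    p,d,m=grab("top"); W=pts(d,m); h=cv2.cvtColor(p,cv2.COLOR_RGB2HSV).astype(int)
    c=(W[...,:2]-O); cx=c@XC[:2];cy=c@YC[:2]
    b=(h[...,0]>100)&(h[...,0]<128)&(h[...,1]>100)&(np.nan_to_num(W[...,2])>190)&(cx>-110)&(cx<110)&(cy<-3)&(cy>-230)
    if b.sum()>20:
        r=np.polyfit(cx[b],cy[b],1); print("door pts",b.sum(),"x",cx[b].min().round(),cx[b].max().round(),"y",cy[b].min().round(),cy[b].max().round(),"ang deg",np.degrees(np.arctan(r[0])).round(1))
    return p
E
python3 - <<'E'
from door import *
s=arm.get_state();print(tocab(s["tcp_pos"]),s["orientation"],s["ft_force"].round(1)); door()
c0=tocab(s["tcp_pos"])[:2]
for f in [38,30,24,18,13,9,6,3,1]:
    a=D(f); off=7+18*np.sin(a)+10*np.cos(a)
    q=np.array([-114.5,-15.5])+150*np.array([np.cos(a),-np.sin(a)])-off*np.array([np.sin(a),np.cos(a)])
    print(f,((q-c0)/250).round(3)[::-1])
E
```

```text
[ -12.84741746 -127.81245843  179.04592879] [-3.14070538e+00 -1.03991576e-03  1.48458049e+00] [-0.1 -0.7  0.1]
door pts 142 x -87.0 -1.0 y -83.0 -42.0 ang deg -28.7
38 [-0.002  0.002]
30 [0.064 0.064]
24 [0.119 0.103]
18 [0.18  0.137]
13 [0.233 0.159]
9 [0.278 0.174]
6 [0.312 0.182]
3 [0.346 0.189]
1 [0.37  0.192]
```

>>> play_rows(increments=[[0.03,0.03,0,0,0,0],[0.064,0.064,0,0,0,0],[0.09,0.085,0,0,0,0],[0.119,0.103,0,0,0,0],[0.15,0.12,0,0,0,0],[0.18,0.137,0,0,0,0],[0.21,0.149,0,0,0,0],[0.24,0.16,0,0,0,0],[0.278,0.174,0,0,0,0],[0.312,0.182,0,0,0,0],[0.346,0.189,0,0,0,0],[0.36,0.19,0,0,0,0]])

```text
t: 41.28
tcp_pos: [608.6, 231.9, 179.4]
orientation: [3.141, -0.001, 1.485]
ft_force: [-0.2, -0.1, -0.1]
grip_width: 0.004
grasp_force: 0.0
```

```bash
python3 - <<'E'
from door import *
s=arm.get_state();print(tocab(s["tcp_pos"]),s["ft_force"].round(1)); door()
E
```

```text
[ 34.52154021 -37.40460849 179.37593342] [-0.2 -0.1 -0.1]
door pts 42 x -30.0 3.0 y -40.0 -7.0 ang deg -4.0
```

>>> play_rows(increments=[[0.01,0,0,0,0,0],[0.018,0,0,0,0,0],[0.024,0,0,0,0,0],[0.024,0,0,0,0,0]])

```text
t: 41.82
tcp_pos: [609.1, 237.3, 179.5]
orientation: [3.141, -0.001, 1.484]
ft_force: [0.1, -0.5, -0.3]
grip_width: 0.005
grasp_force: 0.1
```

>>> play_rows(increments=[[0.008,0,0,0,0,0],[0.014,0,0,0,0,0],[0.018,0,0,0,0,0],[0.018,0,0,0,0,0]])

```text
t: 42.32
tcp_pos: [609.1, 238.7, 179.4]
orientation: [-3.14, 0.005, 1.484]
ft_force: [-2.9, -9.6, 3.0]
grip_width: 0.001
grasp_force: 5.1
```

Door shut against the seal. Back off, rise, and go to the -x side of the toggle.

```bash
python3 - <<'E'
from h import *
R=down(D(85))
rows([(cab(35,-70,180),R,1),(cab(35,-70,335),R,1),(cab(-122,42,335),R,1),(cab(-122,42,266),R,1)])
E
```

```text
4 [[-0.1577, 0.0022, -0.0017, -0.0002, 0.0007, 0.0], [-0.1606, 0.0014, -0.6217, -0.0002, 0.0007, 0.0], [0.2875, -0.6265, -0.623, -0.0002, 0.0007, 0.0], [0.2888, -0.6262, -0.347, -0.0002, 0.0007, 0.0]]
```

>>> play_rows(increments=[[-0.08,0,0,0,0,0],[-0.158,0,0,0,0,0],[-0.158,0,-0.15,0,0,0],[-0.158,0,-0.4,0,0,0],[-0.158,0,-0.62,0,0,0],[-0.08,-0.2,-0.62,0,0,0],[0.02,-0.4,-0.62,0,0,0],[0.15,-0.55,-0.62,0,0,0],[0.287,-0.626,-0.62,0,0,0],[0.287,-0.626,-0.62,0,0,0],[0.287,-0.626,-0.62,0,0,0]])

```text
t: 43.7
tcp_pos: [460.1, 325.7, 334.4]
orientation: [3.141, -0.001, 1.484]
ft_force: [0.1, -0.4, -1.1]
grip_width: 0.006
grasp_force: 0.0
```

```bash
cat > tip.py <<'E'
from h import *
def tip(n):
    p,d,m=grab(n); W=pts(d,m); h=cv2.cvtColor(p,cv2.COLOR_RGB2HSV).astype(int)
    c=W[...,:2]-O; b=((h[...,0]<6)|(h[...,0]>174))&(h[...,1]>150)&(h[...,2]>90)&(abs(c@XC[:2]+40)<60)&(abs(c@YC[:2]-42)<40)&(np.nan_to_num(W[...,2])>220)
    q=W[b]; print(n,len(q),tocab(np.median(q,0)).round(1) if len(q) else '', np.percentile(q[:,2],[2,98]).round(1) if len(q) else '')
E
python3 - <<'E'
from tip import *; from door import *
s=arm.get_state();print(tocab(s["tcp_pos"]),s["ft_force"].round(1)); tip("side");tip("wrist"); door()
rows([(cab(-122,42,266),down(D(85)),1)])
E
```

```text
[-121.66254623   43.05459156  334.43930729] [ 0.1 -0.4 -1.1]
side 72 [-61.1  49.4 277.8] [266.3 441.1]
wrist 805 [-61.2  45.7 278.7] [272.2 441.6]
door pts 449 x -98.0 101.0 y -22.0 -6.0 ang deg 0.1
1 [[-0.0039, -0.0027, 0.2736, -0.0, -0.0002, -0.0001]]
```

>>> play_rows(increments=[[-0.002,0,0.14,0,0,0],[-0.003,0,0.25,0,0,0],[-0.004,0,0.272,0,0,0],[-0.004,0,0.272,0,0,0],[-0.004,0.06,0.272,0,0,0],[-0.004,0.12,0.272,0,0,0],[-0.004,0.17,0.272,0,0,0],[-0.004,0.22,0.272,0,0,0],[-0.004,0.26,0.272,0,0,0],[-0.004,0.29,0.272,0,0,0],[-0.004,0.31,0.272,0,0,0],[-0.004,0.31,0.272,0,0,0]])

```text
t: 45.35
tcp_pos: [537.0, 318.7, 265.8]
orientation: [-3.141, -0.001, 1.484]
ft_force: [0.3, -0.4, 0.0]
grip_width: 0.0
grasp_force: 0.0
```

```bash
python3 - <<'E'
from tip import *
s=arm.get_state();print(tocab(s["tcp_pos"]),s["ft_force"].round(1)); tip("side");tip("wrist")
E
```

```text
[-44.39436762  42.83758202 265.8034741 ] [ 0.3 -0.4  0. ]
side 50 [-20.5  50.7 276.8] [268.  475.6]
wrist 1346 [-19.1  46.9 277. ] [269.3 280.4]
```

>>> play_rows(increments=[[0,0.012,0,0,0,0],[0,0.022,0,0,0,0],[0,0.026,0,0,0,0],[0,0.026,0,0,0,0]])

```text
t: 45.95
tcp_pos: [540.9, 318.7, 266.0]
orientation: [-3.136, -0.0, 1.485]
ft_force: [-8.2, 0.0, 2.0]
grip_width: 0.006
grasp_force: 4.4
```

Stop reached (8 N). Back off, rise, and verify everything.

>>> play_rows(increments=[[0,-0.06,0,0,0,0],[0,-0.15,-0.05,0,0,0],[0,-0.2,-0.2,0,0,0],[0,-0.2,-0.4,0,0,0],[-0.2,-0.4,-0.5,0,0,0],[-0.4,-0.6,-0.5,0,0,0],[-0.6,-0.7,-0.5,0,0,0],[-0.8,-0.7,-0.5,0,0,0],[-0.8,-0.7,-0.5,0,0,0],[-0.8,-0.7,-0.5,0,0,0]])

```text
t: 47.2
tcp_pos: [352.0, 134.3, 391.6]
orientation: [3.14, -0.002, 1.484]
ft_force: [0.0, 0.1, -0.4]
grip_width: 0.005
grasp_force: 0.0
```

```bash
python3 - <<'E'
from tip import *; from door import *
s=arm.get_state();print(tocab(s["tcp_pos"]),s["ft_force"].round(1)); tip("side");tip("top"); p=door()
p,d,m=grab("top"); W=pts(d,m); h=cv2.cvtColor(p,cv2.COLOR_RGB2HSV).astype(int)
c=W[...,:2]-O; cx=c@XC[:2];cy=c@YC[:2];z=np.nan_to_num(W[...,2])
b=(abs(cx+114)<14)&(abs(cy+16)<14)&(z>185)&(h[...,1]<70); q=W[b]; print("knuckle",len(q),tocab(np.median(q,0)).round(1))
b=(abs(cx)<95)&(cy>80)&(cy<230)&(z>50)&(z<135)&(h[...,0]<20)&(h[...,1]>150); print("orange",b.sum(),np.percentile(cx[b],[2,98]).round(),np.percentile(cy[b],[2,98]).round(),np.percentile(z[b],[5,50,95]).round())
b=(abs(cx)<92)&(cy>70)&(cy<250)&(z>85)&(z<130)&(h[...,2]<70); print("black tops",b.sum(),np.percentile(z[b],[5,50,95]).round(),np.percentile(cy[b],[2,98]).round())
E
```

```text
[-212.61636631 -157.0501831   391.5647943 ] [ 0.   0.1 -0.4]
side 64 [-19.3  49.4 275.2] [264.1 281.8]
top 61 [-16.2  41.7 276.2] [269.2 283.7]
door pts 449 x -97.0 106.0 y -22.0 -5.0 ang deg 0.1
knuckle 58 [-112.3  -14.6  198.4]
orange 102 [-28.  50.] [102. 184.] [101. 106. 112.]
black tops 161 [115. 120. 126.] [146. 181.]
```

```bash
python3 -c "
from bench import arm
print(arm.close_job())"
```

```text
the job is handed in; nothing more can be done
None
```

I finished every step and handed the job in; no verdict came back. My last camera checks showed the two packs standing in the tray inside the cabinet, the door hung and shut to about 0.1°, and the fan switch pushed to its on stop.

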